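# Stack the spice tins between the rack's stops

### The job

First tap the tin rack's stiff right-hand stop (the one with the steel pointer tab, right as the robot sees it) along until its inner face is level with the white mark on the black clip, never pushing it past the mark. Then stack all the flat metal tins in one square column on the rack, lying flat with their long side along the rack, centred on the board's width and standing close against that stop (a gap of a few millimetres at most). Last, tap the left-hand stop up until it is within a few millimetres of the column, leaving the column square and the right-hand stop on its mark; do not knock the spice jars over or away from their places.

Things in the scene. Friction and masses are not known exactly. Their poses are not given: they have to be found in the camera images.
- rack: Fixed pine board, 100 mm (its x, away from the robot) by 420 mm (its y, to the robot's left) by 18 mm high, lying on the counter; its place and yaw vary. Origin at the centre of its underside; the tins stand on its top, 18 mm above the origin. Two upright wooden stops slide along its y.
- stop_r (a joint): Right-hand stop: travel in m (0 to 0.16) from the rack's right (-y) end; it grows as the stop moves to rack +y (left, inwards). Stiff: it needs about 9 N to move, stays where it is left and does not coast.
- stop_r_face (a point): Foot (level with the board's top, mid-width) of the right-hand stop's inner face, which looks to rack +y; axes as the rack's. The stop: an upright brown wooden plate, 90 mm along rack x, 12 mm thick, top 60 mm above the board, with a heel block behind it (50 mm wide, 30 mm high) that ends 48 mm to rack -y of this point; a steel pointer tab at its far (+x) end, flush with the inner face.
- stop_l (a joint): Left-hand stop: travel in m (0 to 0.16) from the rack's left (+y) end; it grows as the stop moves to rack -y (right, inwards). As stiff as the other.
- stop_l_face (a point): Foot (at the height of the board's top) of the left-hand stop's inner face, which looks to rack -y, at the middle of the rack's width; axes as the rack's. The same plate as the other (12 mm thick, heel ending 48 mm to rack +y of this point), without a tab.
- clip_mark (a point): The mark: a point at mid-width on the board's top, level along rack y with the white line on the black clip; axes as the rack's. The clip is a fixed 12 by 10 mm block, 24 mm high, on the board's far (+x) edge, 57 mm to rack +x of this point, its white line runs over the clip (28 mm above the counter) and on across the edge of the board. The right-hand stop must travel 40 to 130 mm to reach it.
- tin0: A closed flat metal tin, 70 mm (its x) by 84 mm (its y) by 38 mm high, 0.13 to 0.25 kg, with a slightly wider lid band at the top; three to five alike are there, absent ones give None. Origin at the centre of its underside. Gripped from above across its 70 mm width; one that has fallen upside down may stay so.
- tin1: A closed flat metal tin, 70 mm (its x) by 84 mm (its y) by 38 mm high, 0.13 to 0.25 kg, with a slightly wider lid band at the top; three to five alike are there, absent ones give None. Origin at the centre of its underside. Gripped from above across its 70 mm width; one that has fallen upside down may stay so.
- tin2: A closed flat metal tin, 70 mm (its x) by 84 mm (its y) by 38 mm high, 0.13 to 0.25 kg, with a slightly wider lid band at the top; three to five alike are there, absent ones give None. Origin at the centre of its underside. Gripped from above across its 70 mm width; one that has fallen upside down may stay so.
- tin3: A closed flat metal tin, 70 mm (its x) by 84 mm (its y) by 38 mm high, 0.13 to 0.25 kg, with a slightly wider lid band at the top; three to five alike are there, absent ones give None. Origin at the centre of its underside. Gripped from above across its 70 mm width; one that has fallen upside down may stay so.
- tin4: A closed flat metal tin, 70 mm (its x) by 84 mm (its y) by 38 mm high, 0.13 to 0.25 kg, with a slightly wider lid band at the top; three to five alike are there, absent ones give None. Origin at the centre of its underside. Gripped from above across its 70 mm width; one that has fallen upside down may stay so.
- jar_a: Bystander: spice jar 48 mm across, 70 mm high, origin at the underside.
- jar_b: Bystander: spice jar 48 mm across, 75 mm high, origin at the underside.
- jar_c: Bystander: spice jar 48 mm across, 75 mm high, origin at the underside.
Mind the look-alikes: they are no part of the job. What is shaped like the tin3 but brown, pink or yellow is not meant.

How it is judged (in metres and radians):
On the way, in this order (a step that is already met when the one before it is completed fails the run):
1. the right-hand stop stands at the clip's mark (y of stop_r_face in the frame of clip_mark between -0.004 and 0.004 m), for 0.5 s.
2. all the tins stand in one square column on the rack, close against the right-hand stop and released (all of step 1 and y of tin0 in the frame of stop_r_face between 0.038 and 0.052 m and x of tin0 in the frame of rack between -0.012 and 0.012 m and angle between the y axis of each of tin0, tin1, tin2, tin3, tin4 and the y axis of rack, either way round below 0.12 rad and angle between the z axis of each of tin0, tin1, tin2, tin3, tin4 and the z axis of rack, either way round below 0.08 rad and linear speed of each of tin0, tin1, tin2, tin3, tin4 below 0.02 m/s and contact force between each of tin0, tin1, tin2, tin3, tin4 and the fingers below 0.2 N and horizontal distance between tin0 and tin1 below 0.007 m and horizontal distance between each of tin0, tin1 and tin2 below 0.007 m and horizontal distance between each of tin0, tin1, tin2 and tin3 below 0.007 m and horizontal distance between each of tin0, tin1, tin2, tin3 and tin4 below 0.007 m and y of tin1 in the frame of stop_r_face between 0.038 and 0.052 m and x of tin1 in the frame of rack between -0.012 and 0.012 m and y of tin2 in the frame of stop_r_face between 0.038 and 0.052 m and x of tin2 in the frame of rack between -0.012 and 0.012 m and y of tin3 in the frame of stop_r_face between 0.038 and 0.052 m and x of tin3 in the frame of rack between -0.012 and 0.012 m and y of tin4 in the frame of stop_r_face between 0.038 and 0.052 m and x of tin4 in the frame of rack between -0.012 and 0.012 m), for 0.3 s.
3. the left-hand stop is closed up to the column (all of step 2 and y of stop_l_face in the frame of stop_r_face below 0.094 m), for 0.3 s.
At the end, for the whole second after the job is handed in: Right stop's inner face within 4 mm of the mark; all tins flat in one column, 38 to 52 mm (centres) from that face, within 7 mm of each other and 12 mm of the rack's midline, square within 0.12 rad; stops' inner faces under 94 mm apart; all at rest, released (all of step 3 and velocity of joint each of stop_r, stop_l below 0.01 m/s); the robot touches nothing.
It fails at once if the right-hand stop is pushed more than 6 mm past the mark (y of stop_r_face in the frame of clip_mark above 0.006 m).
It fails at once if a spice jar is knocked over or shifted more than 60 mm (angle between any of jar_a, jar_b, jar_c's own z axis and vertical above 0.6 rad or distance of any of jar_a, jar_b, jar_c from where it was at the start of the episode above 0.06 m).
Of tin0, tin1, tin2, tin3, tin4 only 3 to 5 are there at a start; the rules pass over those that are not, and their reading is None.
At some moment in a run one of tin0, tin1, tin2, tin3, tin4 may be knocked a few centimetres aside while the robot is not near it.
Once in a run the grip may slacken for a moment while it holds something.
It also fails if it takes over 210 s, if anything falls off the work surface, if the arm or the gripper's body presses on something with over 40 N, if the wrist force passes 120 N, or if a joint passes its speed limit or range.

### The arm

A 6-joint arm with a two-finger parallel gripper is mounted at the origin on the work surface. World frame = base frame: x ahead of the robot, y to its left, z up, the work surface at z = 0. Lengths are in mm, angles in degrees, forces in N, time in s.
With the tool pointing down it reaches from about 350 to 850 mm from the base axis. Payload 8.1 kg.
Tool frame: the origin (TCP) lies at the very end of the fingers, on their centre line; the grasp point (between the pads) lies 19 mm behind it; z points along the fingers, y is the line along which they close (so a half turn about z gives the same grasp; the last joint's range is limited). The gripper opens to 85 mm and grips with 20 to 120 N. Pads are 22 mm wide; open, the fingers measure 114 mm over their backs; the gripper's body (76 mm by 85 mm) begins 54 mm behind the grasp point. The pads swing forward as they close: fully open they stand 13 mm farther back than shut.
Start: joints at [63.002, 7.471, 85.268, -0, 87.261, -4.893], TCP at [225.76, 555.912, 231.292] pointing down, gripper open.
Joint ranges: [-169.43, 169.43], [-51.17, 129.36], [1.28, 143.12], [-76.62, 256.62], [0, 156.53], [-152.29, 152.29]. Speed limits (degrees/s): [136.94, 136.94, 159.86, 180, 180, 180].

### API

Orientations are given as [roll, pitch, yaw] about the fixed x, y, z axes, in that order (R = Rz(yaw) Ry(pitch) Rx(roll)).
In Python, from bench import * gives the robot as it stands.
- The arm moves only by the tool play_rows, never from a script. Its argument "increments" is a list of rows, each a list of 3 entries, a list of its own where there are three numbers: the gripper's target within -1 to 1 (fully open at 1, half-way at 0, shut at -1), then the shift along the tool's x, y, z in mm, then the turn about the tool's z in rad. A call has 1 to 12 rows; each row shifts and turns the commanded pose from where the row before left it, along the tool's axes as they then stand; what a row does not reach is not made up. A row lasts 1/12 s, in which the tool goes at most 41.7 mm and 7.16 degrees, less where a joint would pass 70% of its speed; a pose out of reach is approached as far as the arm can. A call is refused whole if a number of a shift passes 41.7 or a number of a turn 0.125, either way. A call with a gripper value outside its range is refused whole. The fingers move at their own pace and stop on an object; "force" is the grip in N (left out, the last holds). Time passes only in rows, so rows that do not move let the fingers close. It gives the time, the measured TCP pose, the force, the opening and the grip force at its end, in the units of the state.
- sense(): the state, without advancing time (a new reading comes with each control period).
- snapshot(name): name is "scene" or "top"; returns a dict with "color" (420x560x3 uint8, red, green, blue), "intrinsics" (3x3 intrinsics, pixels), "world_from_camera" (4x4, takes a point from camera to world coordinates). Camera axes: x right, y down, z forward; pixel columns grow to the right and rows downward; lengths in mm; the calibration is good to about 2 mm. A picture is of the moment at which its call begins. There is no depth.
- hand_in(): hands the job in; it is judged then, once.
Trained networks look in a picture, given as the dict that the camera call returned (one of the last four; its "shot" number tells which), for a name from the list of things; names that differ only in an ending like _2 or _b are one class to them, and where a whole thing is asked for, a point or a joint stands for the part that bears it (a point fixed in the world has none). Each returns a list of dicts, best first, with "p" (0 to 1); they miss things now and then, are a little off and sometimes report something else, mostly with a low value. They report only what shows in the picture. A call takes as long as a camera call. They do not tell look-alikes from the thing itself.
- find_in(query, picture): "xyz" ([x, y, z] in mm, in the coordinates of the camera as it stood for that picture, good to about 4 mm: the middle of the surface that is visible of it).
- regions_of(query, picture): "mask" (420x560 bool, what is visible of it).
- pinpoint(query, picture): "xyz" ([x, y, z] in mm, in the coordinates of the camera as it stood for that picture, good to about 4 mm: a listed point, or the origin of a listed thing).
The state is a dict: "time": time; "joint_pos": joint angles; "qd": joint speeds; "joint_efforts": joint torques, N m; "tool_pos": TCP position; "tcp_rot": TCP orientation; "ft_force": force on the tool from outside, world axes, zero at the start; "wrist_torque": the same for the moment, N m; "finger_gap": finger opening in mm; "grip_force": force on a finger pad.
Only numpy, scipy, OpenCV 4.12 (cv2) and the standard library are available. Lean on these libraries where they do the work, as an engineer would, in place of code of your own. Each camera call takes 0.05 s, during which the arm holds its last target. There are 200 camera calls.

## Working session

There is one attempt and no reset: what is moved stays moved. The work goes in short steps, Python scripts to look and compute and a tool call to move; the robot and the scene stay as the last step left them, time stands still between calls to the robot, and variables do not carry over. Pictures are saved under pics/ and viewed, at most 16 in all, crops included, and the job is handed in when it is done.

Besides the shell and the picture viewer there is one more tool, called as a command line: name --argument value ..., lists and objects as JSON in quotes. play_rows: Moves the arm, as the interface text tells. Its arguments: {"type":"object","properties":{"increments":{"type":"array","items":{"type":"array"}},"force":{"type":"number"}},"required":["increments"]}

```bash
mkdir -p pics
cat > h.py <<'E'
from bench import *
import numpy as np, cv2
def W(pic,p):
    T=np.array(pic["world_from_camera"]); return (T@np.r_[p,1])[:3]
def save(pic,n): cv2.imwrite(f"pics/{n}.png",cv2.cvtColor(np.asarray(pic["color"]),cv2.COLOR_RGB2BGR))
def ray(pic,u,v,z):
    T=np.array(pic["world_from_camera"]);d=T[:3,:3]@np.linalg.solve(np.array(pic["intrinsics"]),[u,v,1.]);o=T[:3,3]
    return o+d*(z-o[2])/d[2]
def px(pic,w):
    T=np.linalg.inv(np.array(pic["world_from_camera"]));q=np.array(pic["intrinsics"])@(T@np.r_[w,1])[:3];return q[:2]/q[2]
E
python3 - <<'E'
from h import *
np.set_printoptions(precision=1,suppress=True)
for n in ["top","scene"]:
    s=snapshot(n);save(s,n+"0")
    print(n,np.array(s["world_from_camera"]),s["intrinsics"][0])
    for q in ["rack","stop_r_face","stop_l_face","clip_mark","tin0","jar_a"]:
        for r in pinpoint(q,s): 
            w=W(s,r["xyz"]);print(q,round(r["p"],2),w,px(s,w))
print(sense())
E
```

```text
top [[   0.    -1.     0.2  311.9]
 [  -1.    -0.    -0.   -34.9]
 [   0.    -0.2   -1.  1249.1]
 [   0.     0.     0.     1. ]] [461.9   0.  276.9]
rack 0.69 [559.7 -16.8   0.8] [263.5 188.4]
stop_r_face 0.86 [ 568.6 -131.3   19.5] [305.6 184.6]
stop_r_face 0.6 [300.2 238.2   1.2] [165.4 282.4]
stop_l_face 0.63 [543.  121.3  17.8] [212.2 192.2]
tin0 0.86 [403.1 343.2   0.7] [128.2 242.9]
tin0 0.85 [ 563.9 -336.4    0.7] [379.1 189.2]
tin0 0.78 [ 403.7 -172.6    1. ] [319.9 246.1]
tin0 0.73 [ 520.6 -478.2    0.3] [430.6 205.6]
tin0 0.65 [ 424.1 -333.4   -0.8] [378.8 239.7]
tin0 0.64 [ 283.5 -413.2    3.2] [409.9 292.7]
jar_a 0.94 [302.1 238.5   0.4] [165.4 281.7]
jar_a 0.71 [741.6 146.9   1.2] [206.5 123.6]
jar_a 0.52 [ 289.9 -241.5   -1.1] [345.5 289.2]
scene [[   0.5    0.6   -0.6 1281.9]
 [   0.9   -0.4    0.4 -519. ]
 [  -0.    -0.7   -0.7 1032.3]
 [   0.     0.     0.     1. ]] [519.5   0.  282.4]
rack 0.89 [556.9 -17.1   1.5] [305.1 236.7]
stop_r_face 0.55 [ 568.4 -135.    19.9] [268.  253.9]
stop_l_face 0.96 [543.3 115.   16.3] [343.6 210.1]
tin0 0.89 [ 424.1 -333.9   -1.7] [172.2 253.8]
tin0 0.88 [ 281.4 -408.4   -1.5] [124.9 229.5]
tin0 0.76 [ 397.  -174.3   -1.6] [223.4 222.4]
tin0 0.73 [ 525.1 -483.8    1.8] [129.3 308.4]
tin0 0.67 [405.8 340.3  -2. ] [376.7 157.6]
tin0 0.6 [ 557.2 -340.5    3. ] [191.5 290.8]
jar_a 0.89 [742.2 147.4  -0.1] [400.4 258.5]
jar_a 0.89 [304.1 233.1  -1.6] [328.3 151.2]
jar_a 0.72 [ 284.3 -244.5   -1.5] [182.2 206.6]
{'time': 0.7, 'joint_pos': array([63. ,  7.5, 85.3,  0. , 87.3, -4.9]), 'qd': array([-0. ,  0.1, -0.1,  0. ,  0.1, -0. ]), 'joint_efforts': array([ -0. , -56.9, -50.1,  -0. ,   0. ,  -0. ]), 'tool_pos': array([225.8, 555.9, 231.3]), 'tcp_rot': array([180. ,  -0. , 157.9]), 'ft_force': array([-0.1,  0.2,  0.8]), 'wrist_torque': array([-0.,  0., -0.]), 'grip_force': 0.0, 'finger_gap': 85.528264189955}
```

View pics/top0.png

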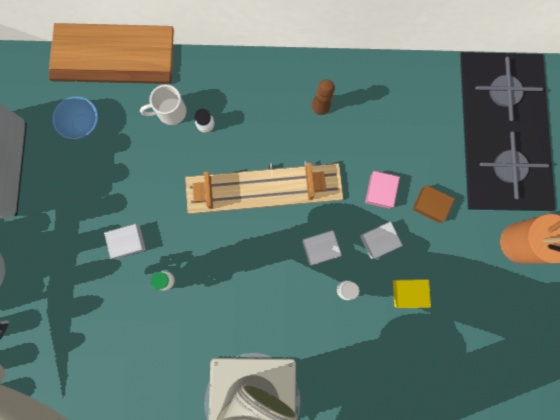

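View pics/scene0.png

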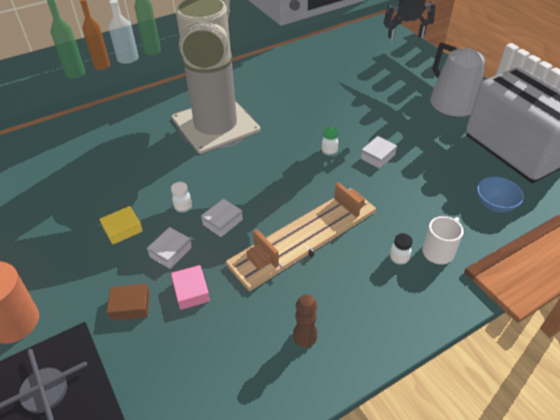

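The grey metal tins are at top-view px (125,241), (322,248) and (381,240). The look-alikes are pink (382,190), brown (434,204) and yellow (412,294). I'll confirm the tins and the clip in an enlarged crop and fit the poses from masks.

```bash
cat >> h.py <<'E'
from scipy.optimize import minimize
def box(x0,x1,y0,y1,z0,z1): return np.array([[a,b,c] for a in(x0,x1) for b in(y0,y1) for c in(z0,z1)],float)
def place(P,x,y,yaw,z=0):
    c,s=np.cos(yaw),np.sin(yaw);return np.c_[x+c*P[:,0]-s*P[:,1],y+s*P[:,0]+c*P[:,1],P[:,2]+z]
def sil(pic,boxes):
    m=np.zeros((1680,2240),np.uint8)
    for B in boxes:
        q=np.array([px(pic,p) for p in B]);q=(q+.5)*4-.5
        cv2.fillConvexPoly(m,cv2.convexHull(np.round(q*16).astype(np.int32)),1,shift=4)
    return cv2.resize(m.astype(np.float32),(560,420),interpolation=cv2.INTER_AREA)
def iou(a,b): return np.minimum(a,b).sum()/np.maximum(a,b).sum()
def fit(views,boxes,p0,steps):
    f=lambda p:-sum(iou(sil(s,boxes(p)),m.astype(np.float32)) for s,m in views)/len(views)
    best=None
    for k in range(len(p0[0]) and len(p0)):
        S=np.vstack([p0[k]]+[np.array(p0[k])+np.eye(len(steps))[i]*steps[i] for i in range(len(steps))])
        r=minimize(f,p0[k],method="Nelder-Mead",options=dict(initial_simplex=S,maxiter=150,xatol=.05,fatol=1e-4))
        if best is None or r.fun<best.fun: best=r
    return best.x,-best.fun
TIN=box(-35,35,-42,42,0,38)
def masks_at(q,pic,w):
    u=px(pic,w); L=[r for r in regions_of(q,pic) if np.asarray(r["mask"]).any()]
    d=[np.hypot(*(np.argwhere(r["mask"]).mean(0)[::-1]-u)) for r in L]
    i=int(np.argmin(d)); return np.asarray(L[i]["mask"]),d[i]
def fit_tin(pics,xy,z=0):
    V=[]
    for s in pics:
        m,d=masks_at("tin0",s,[*xy,z+19])
        if d<15: V.append((s,m))
    p,v=fit(V,lambda p:[place(TIN,p[0],p[1],p[2],z)],[[*xy,a] for a in(0,.8,1.6,2.4)],[6,6,.3])
    return p,v,len(V)
E
python3 - <<'E'
from h import *
np.set_printoptions(precision=2,suppress=True)
t=snapshot("top");s=snapshot("scene")
for xy in [(403,342),(402,-173),(424,-333)]: 
    p,v,n=fit_tin([t,s],xy);print("tin",p[:2],np.degrees(p[2])%180,v,n)
for q in["rack","stop_r","stop_l"]:
  for pic in(t,s):
    for r in regions_of(q,pic):
        ij=np.argwhere(r["mask"]);print(q,pic["shot"],round(r["p"],2),len(ij),ij.min(0)[::-1],ij.max(0)[::-1])
V=[]
for pic in (t,s):
    m=np.zeros((420,560),bool)
    for q in["rack","stop_r","stop_l"]:
        r=masks_at(q,pic,[556,-17,30] if q=="rack" else [568,-145,40] if q=="stop_r" else [543,130,40])
        if r[1]<20: m|=r[0]
    V.append((pic,m)); np.save(f"rm{len(V)}.npy",m)
def rk(p):
    x,y,a,sr,sl=p
    B=[box(-50,50,-210,210,0,18),box(-45,45,sr-12,sr,18,78),box(-25,25,sr-48,sr,18,48),box(-45,45,sl,sl+12,18,78),box(-25,25,sl,sl+48,18,48)]
    return [place(b,x,y,a) for b in B]
print("rack",*fit(V,rk,[[557,-17,.1,-118,135]],[5,5,.05,6,6]))
a=cv2.resize(np.asarray(t["color"])[130:270,90:450],None,fx=2.2,fy=2.2,interpolation=cv2.INTER_CUBIC)
b=cv2.resize(np.asarray(s["color"])[180:300,220:390],None,fx=4.6,fy=4.6,interpolation=cv2.INTER_CUBIC)[:280]
b=cv2.resize(np.asarray(s["color"])[220:290,220:380],None,fx=4,fy=4,interpolation=cv2.INTER_CUBIC)
c=np.zeros((600,800,3),np.uint8);c[:a.shape[0],:a.shape[1]]=a[:600,:800];c[310:590,:640]=b
cv2.imwrite("pics/c1.png",c[:,:,::-1])
E
```

```text
tin [406.63 346.93] 18.954116025545822 0.8718220591545105 2
tin [ 398.54 -173.86] 17.762194469254496 0.9186774492263794 2
tin [ 419.37 -333.64] 25.001217178882964 0.92035311460495 2
rack 3 0.7 5760 [185 163] [341 213]
rack 3 0.58 486 [304 162] [325 199]
rack 3 0.17 995 [104 224] [142 258]
rack 4 0.84 5551 [226 183] [375 290]
stop_r 3 0.76 455 [305 164] [325 199]
stop_r 4 0.62 633 [334 183] [364 217]
stop_r 4 0.56 811 [247 230] [281 268]
stop_l 3 0.76 455 [305 164] [325 199]
stop_l 4 0.62 633 [334 183] [364 217]
stop_l 4 0.56 811 [247 230] [281 268]
rack [ 557.62  -17.98    0.11 -117.67  137.59] 0.9643466472625732
```

View pics/c1.png

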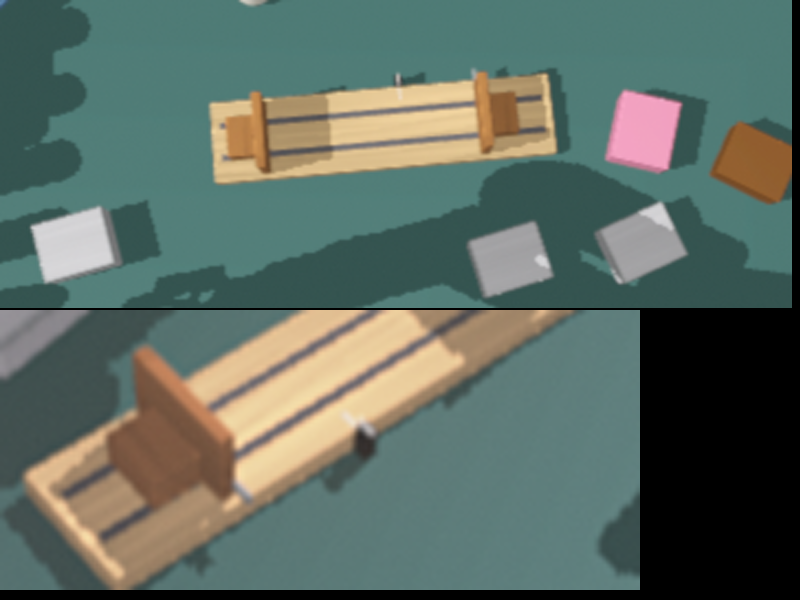

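The crop shows three grey tins at px (125,241), (322,248) and (381,240). The coloured ones are decoys. The clip is at top px ~(271,165), with its white line running onto the board. Next I measure the line precisely in rack coordinates.

```bash
cat >> h.py <<'E'
def rk(p):
    x,y,a,sr,sl=p
    B=[box(-50,50,-210,210,0,18),box(-45,45,sr-12,sr,18,78),box(-25,25,sr-48,sr,18,48),box(-45,45,sl,sl+12,18,78),box(-25,25,sl,sl+48,18,48)]
    return [place(b,x,y,a) for b in B]
def toR(R,w):
    c,s=np.cos(R[2]),np.sin(R[2]);d=np.array(w[:2])-R[:2];return np.array([c*d[0]+s*d[1],-s*d[0]+c*d[1]])
def toW(R,r):
    c,s=np.cos(R[2]),np.sin(R[2]);return np.array([R[0]+c*r[0]-s*r[1],R[1]+s*r[0]+c*r[1]])
def go(x,y,z,yaw):
    s=sense();p=s["tool_pos"];d=np.array([x,y,z])-p;a=np.radians(yaw)
    dy=-(np.radians(yaw)-np.radians(s["tcp_rot"][2]));dy=(dy+np.pi)%(2*np.pi)-np.pi
    print("turn %.3f then tool shift x %.1f y %.1f z %.1f"%(dy,d[0]*np.cos(a)+d[1]*np.sin(a),d[0]*np.sin(a)-d[1]*np.cos(a),-d[2]),"at",np.round(p,1),np.round(s["tcp_rot"],1),np.round(s["ft_force"],1),round(s["finger_gap"],1))
E
python3 - <<'E'
from h import *
np.set_printoptions(precision=2,suppress=True)
t=snapshot("top");s=snapshot("scene")
for k,pic in enumerate((t,s)):
    V=[(pic,np.load(f"rm{k+1}.npy"))]
    print("rack",*fit(V,rk,[[557.6,-18,.106,-118,137]],[5,5,.05,6,6]))
V=[(t,np.load("rm1.npy")),(s,np.load("rm2.npy"))]
R,_=fit(V,rk,[[557.6,-18,.106,-118,137]],[5,5,.05,6,6]);print(R);np.save("R.npy",R)
for u,v,z in [(271.4,173.2,18),(270.9,164.1,28)]: print(toR(R,ray(t,u,v,z)))
for u,v,z in [(307.5,247,18),(312,250,28)]: print(toR(R,ray(s,u,v,z)))
# project hypotheses: line ends
for pic in(t,s):
    for yy in(-25,-15,-5):
        print([px(pic,[*toW(R,(x,yy)),z]) for x,z in((45,18),(57,28))])
g=np.asarray(t["color"]).astype(int)
print(g[162:177,266:277].min(2)); 
g=np.asarray(s["color"]).astype(int); print(g[243:256,302:318].min(2))
for pic in(t,s):
    for q in("clip_mark","stop_r_face","stop_l_face"):
        for r in pinpoint(q,pic): print(q,r["p"],toR(R,W(pic,r["xyz"])))
x,y=toW(R,(0,R[3]-48-28));go(x,y,230,np.degrees(R[2])+90)
E
```

```text
rack [ 558.23  -16.82    0.11 -112.56  139.03] 0.9780572056770325
rack [ 556.73  -20.5     0.11 -117.01  139.07] 0.965182900428772
[ 557.68  -18.52    0.11 -117.48  137.72]
[ 38.87 -23.68]
[ 61.89 -24.35]
[ 40.3  -24.64]
[ 60.75 -27.42]
[array([271.68, 170.98]), array([271.3 , 165.82])]
[array([268.03, 171.29]), array([267.63, 166.14])]
[array([264.38, 171.61]), array([263.96, 166.46])]
[array([308.58, 248.21]), array([311.78, 248.61])]
[array([311.64, 246.31]), array([314.86, 246.69])]
[array([314.68, 244.42]), array([317.92, 244.78])]
[[ 80  80  80  81  90  88  81  80  80  80  80]
 [ 79  81  79  86 127 121  85  80  79  80  79]
 [ 80  79  73  89 160 153  88  77  77  75  75]
 [ 80  80  74  89 161 150  77  65  65  57  56]
 [ 80  79  72  85 155 147  76  50  55  53  52]
 [ 80  80  72  74 130 131  86  54  54  59  61]
 [ 87  88  82  82 120 122  87  79  85  91  95]
 [128 129 124 111 124 126 110 108 114 125 131]
 [151 153 148 151 172 179 162 147 146 148 148]
 [151 150 150 152 169 185 175 155 152 151 152]
 [152 151 152 153 166 184 176 155 153 153 153]
 [152 152 152 152 158 182 178 156 153 15
[... 641 characters left out ...]
40 113  70  77 129 164 138  94  88  86  81]
 [158 157 155 148 135 117  85  50  46  76 109 108  85  82  89  91]
 [156 151 140 127 113 100  74  50  43  48  57  69  77  89  94  94]
 [147 132 115 107 103  98  73  51  45  46  44  61  80  94  96  96]
 [124 110 104 103 102  95  70  48  46  47  48  62  83  94  96  94]
 [106 103 102 100  96  89  71  55  47  45  49  66  85  94  96  95]]
stop_r_face 0.58 [   0.82 -117.14]
stop_l_face 0.86 [  2.16 140.24]
stop_r_face 0.96 [  -1.9  -114.45]
stop_l_face 0.98 [  1.35 136.54]
stop_l_face 0.23 [-167.85 -302.44]
stop_l_face 0.19 [-173.49 -141.15]
turn 1.076 then tool shift x -800.6 y 267.6 z 1.3 at [225.8 555.9 231.3] [180.    0.  157.9] [ 0.7  0.3 -0.4] 84.9
```

play_rows --increments '[[-1,[0,0,0],0.12],[-1,[0,0,0],0.12],[-1,[0,0,0],0.12],[-1,[0,0,0],0.12],[-1,[0,0,0],0.12],[-1,[0,0,0],0.12],[-1,[0,0,0],0.12],[-1,[0,0,0],0.12],[-1,[0,0,0],0.116]]'

```text
time: 2.85
tool_pos: [225.7, 555.9, 231.3]
tcp_rot: [-180.0, -0.0, 95.9]
ft_force: [-0.3, 0.1, -0.9]
finger_gap: 0.2
grip_force: 0.0
```

play_rows --increments '[[-1,[-36,12,0],0],[-1,[-36,12,0],0],[-1,[-36,12,0],0],[-1,[-36,12,0],0],[-1,[-36,12,0],0],[-1,[-36,12,0],0],[-1,[-36,12,0],0],[-1,[-36,12,0],0],[-1,[-36,12,0],0],[-1,[-36,12,0],0],[-1,[-36,12,0],0]]'

```text
time: 3.77
tool_pos: [400.5, 174.9, 231.7]
tcp_rot: [179.9, -0.0, 96.3]
ft_force: [0.8, -0.1, 0.0]
finger_gap: 0.2
grip_force: 0.0
```

play_rows --increments '[[-1,[-36,12,0],0],[-1,[-36,12,0],0],[-1,[-36,12,0],0],[-1,[-36,12,0],0],[-1,[-36,12,0],0],[-1,[-36,12,0],0],[-1,[-36,12,0],0],[-1,[-36,12,0],0],[-1,[-36,12,0],0],[-1,[-36,12,0],0],[-1,[-20,8,0],0]]'

```text
time: 4.68
tool_pos: [569.2, -191.0, 231.0]
tcp_rot: [180.0, 0.1, 96.1]
ft_force: [0.8, 0.1, -0.4]
finger_gap: 0.0
grip_force: 0.0
```

Run:
```python
from h import *
R=np.load("R.npy");x,y=toW(R,(0,-116-48-28));go(x,y,30,np.degrees(R[2])+90)
```

```text
turn -0.002 then tool shift x -19.3 y 7.3 z 201.0 at [ 569.2 -191.   231. ] [1.80e+02 1.00e-01 9.61e+01] [ 0.8  0.1 -0.4] 0.0
```

play_rows --increments '[[-1,[-19,7,0],0],[-1,[0,0,0],0],[-1,[0,0,40],0],[-1,[0,0,40],0],[-1,[0,0,40],0],[-1,[0,0,40],0],[-1,[0,0,40],0],[-1,[0,0,0],0]]'

```text
time: 5.35
tool_pos: [570.8, -201.7, 21.4]
tcp_rot: [-179.3, -0.4, 96.3]
ft_force: [-1.9, 1.8, -0.9]
finger_gap: -0.0
grip_force: 0.0
```

Run:
```python
from h import *
R=np.load("R.npy");print(R);x,y=toW(R,(0,-192));go(x,y,30,np.degrees(R[2])+90)
t=snapshot("top");s=snapshot("scene")
a=cv2.resize(np.asarray(t["color"])[140:220,180:350],None,fx=4,fy=4,interpolation=cv2.INTER_CUBIC)
b=cv2.resize(np.asarray(s["color"])[215:285,210:380],None,fx=4,fy=4,interpolation=cv2.INTER_CUBIC)
cv2.imwrite("pics/c2.png",np.vstack([a,b])[:,:,::-1])
```

```text
[ 5.57684429e+02 -1.85241909e+01  1.08811492e-01 -1.17476114e+02
  1.37716711e+02]
turn 0.001 then tool shift x -8.5 y 6.8 z -8.6 at [ 570.8 -201.7   21.4] [-179.3   -0.4   96.3] [-1.9  1.8 -0.9] -0.0
```

View pics/c2.png

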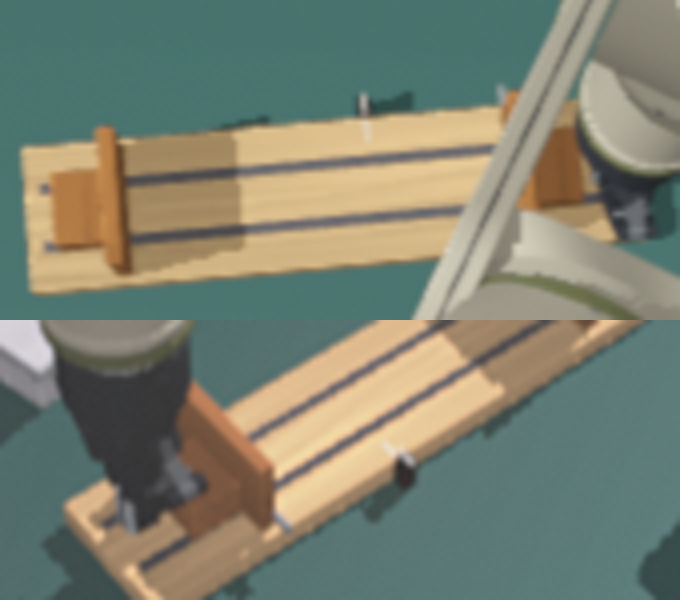

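Picture: fingers stand behind the heel of the right stop (top crop (635,220)); tab and white clip line are visible in both views.

play_rows --increments '[[-1,[0,0,-4],0],[-1,[0,0,0],0],[-1,[0,0,0],0]]'

```text
time: 5.7
tool_pos: [580.4, -206.5, 39.5]
tcp_rot: [179.7, 0.2, 96.2]
ft_force: [-0.2, 0.3, 0.5]
finger_gap: -0.2
grip_force: 0.0
```

play_rows --increments '[[-1,[0,0,0],0],[-1,[0,0,0],0]]'

```text
time: 5.87
tool_pos: [578.7, -205.8, 37.0]
tcp_rot: [179.9, 0.1, 96.2]
ft_force: [-0.8, -1.1, -0.1]
finger_gap: -0.0
grip_force: 0.0
```

Run:
```python
from h import *
R=np.load("R.npy");x,y=toW(R,(0,-192));go(x,y,26,np.degrees(R[2])+90); print(toR(R,sense()["tool_pos"]))
```

```text
turn 0.000 then tool shift x -3.6 y -0.5 z 11.0 at [ 578.7 -205.8   37. ] [1.799e+02 1.000e-01 9.620e+01] [-0.8 -1.1 -0.1] -0.0
[   0.51386903 -188.41309177]
```

play_rows --increments '[[-1,[0,0,5],0],[-1,[0,0,4],0],[-1,[0,0,0],0],[-1,[5,0,0],0],[-1,[6,0,0],0],[-1,[6,0,0],0],[-1,[6,0,0],0],[-1,[6,0,0],0],[-1,[6,0,0],0],[-1,[6,0,0],0],[-1,[6,0,0],0],[-1,[6,0,0],0]]'

```text
time: 6.87
tool_pos: [571.8, -154.0, 26.1]
tcp_rot: [180.0, 0.2, 96.2]
ft_force: [2.4, -10.8, -6.4]
finger_gap: 0.1
grip_force: 5.6
```

play_rows --increments '[[-1,[6,0,0],0],[-1,[6,0,0],0],[-1,[6,0,0],0],[-1,[6,0,0],0],[-1,[6,0,0],0],[-1,[3,0,0],0],[-1,[0,0,0],0],[-1,[0,0,0],0]]'

```text
time: 7.53
tool_pos: [568.0, -120.2, 26.0]
tcp_rot: [-180.0, 0.1, 96.3]
ft_force: [-0.3, -5.9, -3.6]
finger_gap: 0.2
grip_force: 2.8
```

```bash
cat >> h.py <<'E'
def stopsee(name):
    R=np.load("R.npy");print("tcp rack",np.round(toR(R,sense()["tool_pos"]),1),np.round(sense()["ft_force"],1))
    t=snapshot("top");s=snapshot("scene")
    for pic in(t,s):
        for q in("clip_mark","stop_r_face","stop_l_face"):
            for r in pinpoint(q,pic): 
                if r["p"]>.3: print(q,round(r["p"],2),np.round(toR(R,W(pic,r["xyz"])),1))
    a=cv2.resize(np.asarray(t["color"])[145:215,225:325],None,fx=6,fy=6,interpolation=cv2.INTER_CUBIC)[:300]
    b=cv2.resize(np.asarray(s["color"])[225:275,270:370],None,fx=6,fy=6,interpolation=cv2.INTER_CUBIC)
    cv2.imwrite(f"pics/{name}.png",np.vstack([a,b])[:,:,::-1])
E
python3 -c "
from h import *
stopsee('c3')"
```

```text
tcp rack [  -0.7 -102.2] [-0.3 -5.9 -3.6]
stop_r_face 0.72 [  3.  -40.9]
stop_l_face 0.67 [  1.9 141.1]
stop_r_face 0.77 [  1.  -42.4]
stop_l_face 0.56 [ -1.  137.3]
```

View pics/c3.png

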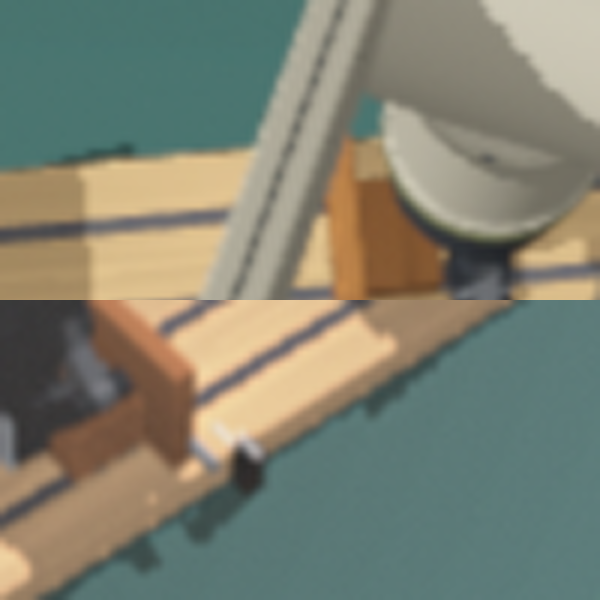

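Run:
```python
from h import *
R=np.load("R.npy");s=snapshot("scene")
for u,v in((190,440),(203,453),(215,465)):
    print("tab",[np.round(toR(R,ray(s,270+u/6,225+(v-300)/6,z)),1) for z in(18,22,26)])
for u,v in((215,425),(225,432),(235,440)):
    print("line18",np.round(toR(R,ray(s,270+u/6,225+(v-300)/6,18)),1))
print("clip",np.round(toR(R,ray(s,270+260/6,225+160/6,28)),1))
```

```text
tab [array([ 34.6, -38.9]), array([ 37.1, -41.1]), array([ 39.6, -43.2])]
tab [array([ 43.4, -39.1]), array([ 45.8, -41.2]), array([ 48.3, -43.3])]
tab [array([ 51.4, -39.2]), array([ 53.8, -41.3]), array([ 56.2, -43.4])]
line18 [ 34.8 -25.5]
line18 [ 40.3 -24.6]
line18 [ 46.2 -24.1]
clip [ 66.8 -28.2]
```

play_rows --increments '[[-1,[4,0,0],0],[-1,[4,0,0],0],[-1,[2,0,0],0],[-1,[0,0,0],0],[-1,[0,0,0],0],[-1,[0,0,0],0]]'

```text
time: 8.48
tool_pos: [567.0, -110.6, 26.0]
tcp_rot: [-180.0, 0.1, 96.3]
ft_force: [2.1, -6.9, -4.8]
finger_gap: 0.3
grip_force: 3.4
```

play_rows --increments '[[-1,[-5,0,0],0],[-1,[-15,0,0],0],[-1,[-25,0,0],0],[-1,[-30,0,0],0],[-1,[-30,0,0],0],[-1,[-30,0,0],0],[-1,[-20,0,-10],0],[-1,[-10,0,-20],0],[-1,[0,0,-20],0],[-1,[0,0,-10],0],[-1,[0,0,0],0]]'

```text
time: 9.4
tool_pos: [587.1, -275.6, 89.8]
tcp_rot: [179.7, 0.2, 96.2]
ft_force: [0.3, -0.1, 0.7]
finger_gap: -0.2
grip_force: 0.0
```

Run:
```python
from h import *
stopsee('c4')
R=np.load("R.npy");t=snapshot("top");s=snapshot("scene")
for q in("stop_r",):
  for pic in(t,s):
    m,d=masks_at(q,pic,[*toW(R,(0,-45)),40]);print(d,m.sum())
    f=lambda p:rk([*R[:3],p[0],R[4]])[1:3]
    print(fit([(pic,m)],f,[[-35.]],[4]))
    f=lambda p:rk([R[0]+p[1],R[1],R[2],p[0],R[4]])[1:3]
    print(fit([(pic,m)],f,[[-35.,0]],[4,3]))
```

```text
tcp rack [   1.3 -258.8] [ 0.3 -0.1  0.7]
stop_r_face 0.74 [  0.9 -28.9]
stop_l_face 0.93 [  1.2 139. ]
stop_r_face 0.68 [ -1.7 -34.8]
stop_l_face 0.94 [  0.8 137.6]
2.4644115465840635 465
(array([-30.9375]), np.float64(0.9243099093437195))
(array([-30.83300781,   0.86169434]), np.float64(0.9276341199874878))
2.145391467367876 739
(array([-35.125]), np.float64(0.8635460138320923))
(array([-35.01128387,  -0.4974947 ]), np.float64(0.8666912913322449))
```

View pics/c4.png

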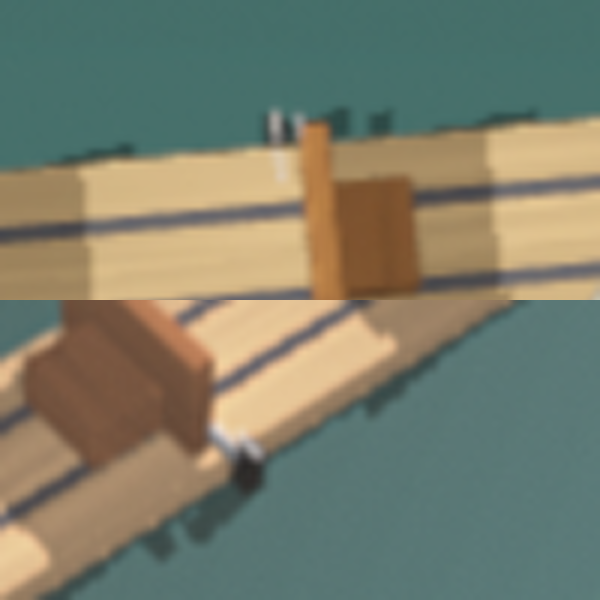

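Run:
```python
from h import *
R=np.load("R.npy");t=snapshot("top");s=snapshot("scene")
g=np.asarray(t["color"]).astype(int)
print(g[162:180,267:282].min(2)); print(g[162:180,267:282,0]-g[162:180,267:282,2])
for u,v,z in((275,120,28),(281,165,18),(281,175,18)): print("line",np.round(toR(R,ray(t,225+(u+.5)/6-.5,145+(v+.5)/6-.5,z)),1))
for u,v in((303,125),(306,180),(310,240)): print("plate top edge",np.round(toR(R,ray(t,225+u/6-.42,145+v/6-.42,78)),1))
for u,v in((294,125),(298,125)): print("tab",np.round([toR(R,ray(t,225+u/6-.42,145+v/6-.42,z)) for z in(20,35)],1))
for y in(-34,-32,-30): print(y,px(t,[*toW(R,(45,y)),78]),px(s,[*toW(R,(45,y)),78]),px(s,[*toW(R,(45,y)),18]),px(s,[*toW(R,(-45,y)),78]))
h=np.asarray(s["color"]).astype(int);print(h[242:256,300:316].min(2))
```

```text
[[ 71  71  72  80  79  72  72  73  72  72  71  70  70  69  67]
 [ 70  70  76 114 109  76  76  88  84  72  70  69  66  58  49]
 [ 70  65  80 146 139  80  87 125 117  82  76  71  59  48  46]
 [ 71  65  79 147 138  69  75 136 128  79  68  66  67  54  46]
 [ 70  64  77 142 134  68  64 122 116  80  69  68  66  67  47]
 [ 71  64  67 118 118  75  64 112 107  78  70  69  66  69  60]
 [ 78  73  73 108 110  77  72  90  87  76  70  70  73  81  92]
 [117 112  99 111 113  98  97  95  86  75  71  70  73  85  95]
 [139 134 137 158 165 149 132 116  92  76  71  69  66  83  95]
 [137 136 138 154 171 160 139 120  91  75  71  68  67  84  96]
 [138 138 139 152 170 161 140 119  91  74  71  69  67  84  97]
 [138 138 138 144 168 163 141 119  89  72  70  69  67  86  98]
 [138 138 138 144 171 167 142 126  97  74  70  68  69  83  93]
 [140 140 139 141 153 152 142 131 100  72  71  69  67  63  62]
 [141 142 142 142 144 144 143 139 110  74  71  70  68  58  48]
 [141 142 141 140 140 139 138 134 106  74  71  69  68  58  47]
 [133 133 132 130 126 122 120 117  94  72  71  69  67  58  48]
 [113 111 110 110 109 108 107
[... 1968 characters left out ...]
 154 154 153 152 150 147 139]
 [ 57  59  60  60  99 166 200 181 161 164 167 154 148 141 130 117]
 [ 57  57  58  59  89 145 186 192 179 174 182 158 135 119 106 101]
 [ 59  55  57  57  79 120 146 176 184 168 170 164 135 107  94  97]
 [ 73  60  58  63  90 121 128 143 159 143 131 161 160 123  95  90]
 [ 89  73  72  90 122 142 131 123 124 109  84 122 157 135  91  86]
 [102  92  97 121 144 144 127 111 103  83  54  70 105 103  80  76]
 [105 103 111 130 134 123 109  98  82  62  44  44  53  66  71  84]
 [104 103 106 111 109 103 100  94  71  47  42  41  42  55  75  88]
 [106 102 102 100  98  99  98  91  66  45  42  42  45  57  78  88]
 [104 101 101 100  99  95  92  83  66  50  45  44  45  59  80  89]]
```

The gap to the mark is about 9 mm in both views (top: tab at px 274.4, clip line at 270.5). I'll return and push 8 mm further than the last contact.

play_rows --increments '[[-1,[0,0,10],0],[-1,[0,0,20],0],[-1,[10,0,20],0],[-1,[20,0,10],0],[-1,[30,0,4],0],[-1,[30,0,0],0],[-1,[30,0,0],0],[-1,[20,0,0],0],[-1,[10,0,0],0],[-1,[0,0,0],0],[-1,[0,0,0],0],[-1,[0,0,0],0]]'

```text
time: 11.1
tool_pos: [569.2, -126.0, 22.4]
tcp_rot: [180.0, 0.0, 96.2]
ft_force: [0.5, 0.2, -0.1]
finger_gap: 0.2
grip_force: 0.0
```

Run:
```python
from h import *
R=np.load("R.npy");x,y=toW(R,(0,-84.3));go(x,y,26,np.degrees(R[2])+90);print(toR(R,sense()["tool_pos"]))
```

```text
turn -0.000 then tool shift x 23.8 y 0.2 z -3.6 at [ 569.2 -126.    22.4] [180.    0.   96.2] [ 0.5  0.2 -0.1] 0.2
[  -0.22587717 -108.13206749]
```

play_rows --increments '[[-1,[0,0,-3],0],[-1,[5,0,0],0],[-1,[5,0,0],0],[-1,[3,0,0],0],[-1,[2,0,0],0],[-1,[2,0,0],0],[-1,[2,0,0],0],[-1,[2,0,0],0],[-1,[1,0,0],0],[-1,[1,0,0],0],[-1,[0,0,0],0],[-1,[0,0,0],0]]'

```text
time: 12.1
tool_pos: [566.5, -103.4, 25.3]
tcp_rot: [180.0, 0.1, 96.2]
ft_force: [0.8, -7.5, -2.4]
finger_gap: 0.0
grip_force: 4.0
```

Run:
```python
from h import *
R=np.load("R.npy");x,y=toW(R,(0,-84.3));go(x,y,26,np.degrees(R[2])+90);print(toR(R,sense()["tool_pos"]))
```

```text
turn 0.000 then tool shift x 1.1 y 0.5 z -0.7 at [ 566.5 -103.4   25.3] [1.80e+02 1.00e-01 9.62e+01] [ 0.8 -7.5 -2.4] 0.0
[ -0.50043915 -85.36411847]
```

Moved about 7.1 mm (to -85.4). I'll back off and check.

play_rows --increments '[[-1,[-5,0,0],0],[-1,[-15,0,0],0],[-1,[-25,0,0],0],[-1,[-30,0,0],0],[-1,[-30,0,0],0],[-1,[-30,0,0],0],[-1,[-20,0,-10],0],[-1,[-10,0,-20],0],[-1,[0,0,-20],0],[-1,[0,0,-10],0],[-1,[0,0,0],0]]'

```text
time: 13.02
tool_pos: [586.1, -267.7, 88.6]
tcp_rot: [179.7, 0.2, 96.2]
ft_force: [-0.3, -0.2, 0.8]
finger_gap: -0.0
grip_force: 0.0
```

Run:
```python
from h import *
stopsee('c5')
t=snapshot("top");g=np.asarray(t["color"]).astype(int);print(g[162:178,267:282].min(2)); print(g[162:178,267:282,0]-g[162:178,267:282,2])
```

```text
tcp rack [   1.2 -250.8] [-0.3 -0.2  0.8]
stop_r_face 0.7 [  3.2 -22.2]
stop_l_face 0.9 [  1.1 141.1]
clip_mark 0.31 [ -0.1 -27.5]
stop_r_face 0.7 [-165.8 -298.4]
stop_r_face 0.6 [ -2.1 -26.2]
stop_l_face 0.93 [ -0.9 138. ]
stop_l_face 0.56 [ -1.9 -26.2]
[[ 71  71  71  80  80  73  72  71  71  71  72  71  70  69  67]
 [ 70  70  77 115 114  87  75  71  72  70  71  68  67  58  50]
 [ 71  64  81 149 157 121  93  75  73  71  66  58  50  47  46]
 [ 71  66  79 150 162 140 117  88  72  73  59  48  46  47  46]
 [ 71  63  75 145 158 126  89  74  71  66  67  49  46  47  47]
 [ 70  65  68 123 149 125  83  71  68  64  66  55  54  56  59]
 [ 79  73  73 113 139 119  82  72  69  62  71  78  92  94  95]
 [116 113  99 113 119  98  76  72  68  68  85  95  95  96  97]
 [139 135 137 157 156 119  79  71  69  67  84  96  97  97  96]
 [137 137 139 153 160 129  80  71  68  68  84  96  98  98  98]
 [138 138 140 151 161 132  82  72  69  69  85  97  99 100 100]
 [139 138 139 144 165 144  84  71  69  69  79  92  99 100 101]
 [139 138 139 144 170 149  84  71  69  70  76  87  95  97  96]
 [140 140 140 142 151 128 
[... 472 characters left out ...]
5 -25]
 [-36 -31 -12   5  10  59 107 112 109  81  18 -17 -23 -22 -18]
 [-28 -26  -8   8  15  64 109 112 109  89  41  19   7   7  12]
 [ 23  24  37  36  41  80 111 111 111  94  72  65  62  62  62]
 [ 73  75  74  56  49  73 108 112 111 101  78  68  66  67  67]
 [ 79  79  77  63  48  63 104 111 112 104  81  68  66  67  67]
 [ 79  79  77  66  50  60 100 110 111 106  82  67  67  66  67]
 [ 79  80  79  74  52  55  98 111 111 108  85  68  67  67  67]
 [ 79  80  79  75  49  48  95 112 112 109  88  70  68  67  68]
 [ 80  80  80  78  68  70 100 113 113 110  93  70  68  70  71]
 [ 80  79  80  80  80  85 105 114 113 113 100  81  78  77  76]
 [ 81  80  80  80  79  85 106 115 113 112  98  81  78  78  77]]
```

View pics/c5.png

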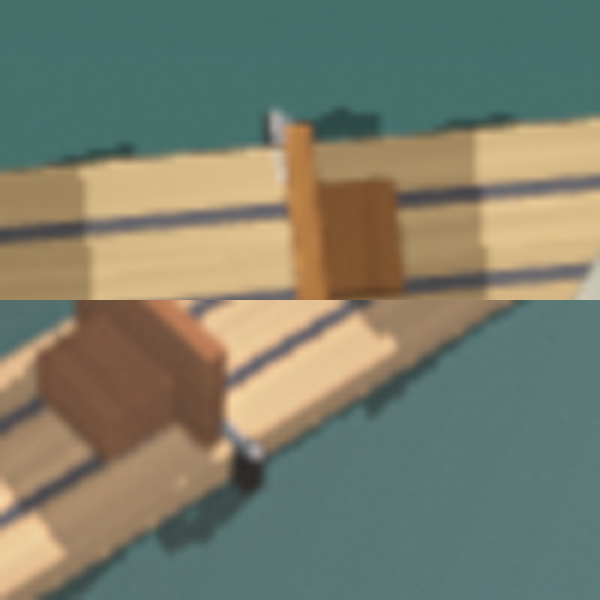

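Top view: plate inner edge at col 272.0 (z=78), white line at col 271.3 on the board, so about 2.5 mm remains. I'll push 2 mm more.

play_rows --increments '[[-1,[0,0,10],0],[-1,[0,0,20],0],[-1,[10,0,20],0],[-1,[20,0,10],0],[-1,[30,0,0],0],[-1,[30,0,0],0],[-1,[30,0,0],0],[-1,[15,0,0],0],[-1,[5,0,0],0],[-1,[0,0,0],0],[-1,[0,0,0],0],[-1,[0,0,0],0]]'

```text
time: 14.47
tool_pos: [569.5, -128.2, 25.5]
tcp_rot: [180.0, 0.0, 96.2]
ft_force: [0.2, -0.8, 0.2]
finger_gap: 0.1
grip_force: 0.0
```

Run:
```python
from h import *
R=np.load("R.npy");x,y=toW(R,(0,-83.4));go(x,y,26,np.degrees(R[2])+90);print(toR(R,sense()["tool_pos"]))
```

```text
turn -0.001 then tool shift x 26.9 y 0.2 z -0.5 at [ 569.5 -128.2   25.5] [180.    0.   96.2] [ 0.2 -0.8  0.2] 0.1
[  -0.20749404 -110.30812009]
```

play_rows --increments '[[-1,[5,0,0],0],[-1,[5,0,0],0],[-1,[4,0,0],0],[-1,[3,0,0],0],[-1,[2,0,0],0],[-1,[2,0,0],0],[-1,[2,0,0],0],[-1,[2,0,0],0],[-1,[1,0,0],0],[-1,[1,0,0],0],[-1,[0,0,0],0],[-1,[0,0,0],0]]'

```text
time: 15.47
tool_pos: [566.3, -101.5, 25.4]
tcp_rot: [180.0, 0.1, 96.2]
ft_force: [0.5, -8.2, -2.9]
finger_gap: 0.4
grip_force: 3.8
```

play_rows --increments '[[1,[-5,0,0],0],[1,[-15,0,0],0],[1,[-25,0,0],0],[1,[-30,0,0],0],[1,[-30,0,-10],0],[1,[-30,0,-20],0],[1,[-20,0,-20],0],[1,[-10,0,-20],0],[1,[0,0,-20],0],[1,[0,0,-10],0],[1,[0,0,0],0]]'

```text
time: 16.38
tool_pos: [585.7, -265.7, 128.6]
tcp_rot: [179.8, 0.2, 96.2]
ft_force: [-0.6, 0.0, -0.1]
finger_gap: 85.7
grip_force: 0.0
```

Run:
```python
from h import *
R=np.load("R.npy")
print(sense()["tool_pos"])
np.set_printoptions(precision=2,suppress=True)
t=snapshot("top");s=snapshot("scene")
g=np.asarray(t["color"]).astype(int); print(g[162:178,267:278,0]-g[162:178,267:278,2])
for pic in(t,s):
  for r in pinpoint("tin0",pic): print(round(r["p"],2),W(pic,r["xyz"]))
for xy in [(405,344),(398,-174),(419,-334)]: 
    p,v,n=fit_tin([t,s],xy);print("tin",p[:2],np.degrees(p[2])%180,v,n)
go(398,-174,150,108)
```

```text
[ 585.66440937 -265.72247592  128.61765062]
[[-36 -36 -35 -31 -31 -35 -35 -36 -36 -36 -36]
 [-34 -35 -30 -13 -16 -30 -35 -36 -36 -36 -36]
 [-35 -33 -14   3   1 -15 -29 -30 -31 -34 -34]
 [-35 -31 -14   2   8  17  21  24  15 -14 -25]
 [-35 -31 -14   7  36  72  99 102  80  23 -18]
 [-35 -32 -15  11  53  91 109 110  98  50  -9]
 [-28 -24  -9  16  59  92 110 110 101  60  21]
 [ 22  24  38  40  59  94 108 110 104  76  60]
 [ 72  74  74  57  61  99 110 111 107  83  65]
 [ 78  78  77  65  67 100 112 112 108  85  66]
 [ 78  78  78  69  70  97 111 111 110  90  68]
 [ 79  79  79  77  75  90 110 113 111  91  69]
 [ 79  79  80  79  79  96 112 112 112  94  71]
 [ 80  80  80  80  84 102 113 112 110  95  73]
 [ 80  79  80  81  85 103 113 111 109  98  83]
 [ 80  79  81  80  80  97 111 111 109  99  85]]
0.91 [ 281.78 -409.68    4.88]
0.81 [ 521.08 -477.11   -0.38]
0.78 [405.1  345.25  -0.66]
0.66 [ 562.7  -337.54    2.5 ]
0.51 [ 422.21 -332.72   -2.99]
0.89 [ 279.68 -412.5     1.06]
0.82 [ 422.81 -335.08    1.1 ]
0.82 [ 521.58 -479.6     2.24]
0.72 [ 398.84 -177.1    -0.57]
0.71 [407.34 342.12   3.53]
[... 367 characters left out ...]
^^^^^^^^^^^^^^^^^^^^^^^^^^^^^^^^^^^^^^^^^^^^^^^^^^^^^^^^^^^^^^^^^^^^^^^^^^^^^^^^^^^^
  File "h.py", line 27, in fit
    r=minimize(f,p0[k],method="Nelder-Mead",options=dict(initial_simplex=S,maxiter=150,xatol=.05,fatol=1e-4))
    res = _minimize_neldermead(fun, x0, args, callback, bounds=bounds,
                               **options)
    fsim[k] = func(sim[k])
              ~~~~^^^^^^^^
    fx = function(np.copy(x), *(wrapper_args + args))
  File "h.py", line 23, in <lambda>
    f=lambda p:-sum(iou(sil(s,boxes(p)),m.astype(np.float32)) for s,m in views)/len(views)
               ~~~~~~~~~~~~~~~~~~~~~~~~~~~~~~~~~~~~~~~~~~~~~~~~~~~~~~~~~~~~~~~~^~~~~~~~~~~
ZeroDivisionError: division by zero
```

The stop is within ~0.6 mm of the mark. Now the first tin.

```bash
python3 -c "
from h import *
go(398.5,-174.5,100,107.8)"
```

```text
turn -0.201 then tool shift x 141.5 y -149.2 z 24.6 at [ 583.8 -263.6  124.6] [-180.    -0.    96.3] [ 0.6 -0.4 -0.4] 85.1
```

play_rows --increments '[[1,[0,0,0],-0.1],[1,[0,0,0],-0.101],[1,[10,-10,0],0],[1,[20,-20,0],0],[1,[25,-25,4],0],[1,[25,-25,5],0],[1,[25,-25,5],0],[1,[20,-24,5],0],[1,[12,-15,5],0],[1,[4,-5,0],0],[1,[0,0,0],0],[1,[0,0,0],0]]'

```text
time: 17.88
tool_pos: [400.2, -175.7, 102.2]
tcp_rot: [179.9, 0.1, 107.8]
ft_force: [0.1, -0.4, -0.3]
finger_gap: 85.6
grip_force: 0.0
```

Run:
```python
from h import *
np.set_printoptions(precision=2,suppress=True)
go(398.5,-174.5,4,107.8)
s=snapshot("scene");print([ (round(r["p"],2),W(s,r["xyz"])) for r in pinpoint("tin0",s)])
t=snapshot("top")
c=np.vstack([cv2.resize(np.asarray(t["color"])[200:300,280:430],(750,300)),cv2.resize(np.asarray(s["color"])[180:280,150:300],(750,300))])
cv2.imwrite("pics/c6.png",c[:,:,::-1])
try: print(fit_tin([s],(398.5,-174.5)))
except Exception as e: print(e)
print(fit_tin([t,s],(420,-334)))
```

```text
turn -0.001 then tool shift x 1.7 y -1.3 z 98.2 at [ 400.2 -175.7  102.2] [179.9   0.1 107.8] [ 0.1 -0.4 -0.3] 85.6
[(0.94, array([ 556.21, -340.32,    1.13])), (0.87, array([ 396.67, -176.71,   -0.55])), (0.86, array([ 281.84, -410.9 ,    0.64])), (0.74, array([408.25, 340.83,   0.25])), (0.68, array([ 523.59, -480.95,    1.6 ])), (0.66, array([ 425.02, -333.62,    0.97]))]
(array([ 396.31, -175.82,    0.35]), np.float64(0.9186102747917175), 1)
(array([ 417.62, -335.19,    0.43]), np.float64(0.9523937106132507), 1)
```

View pics/c6.png

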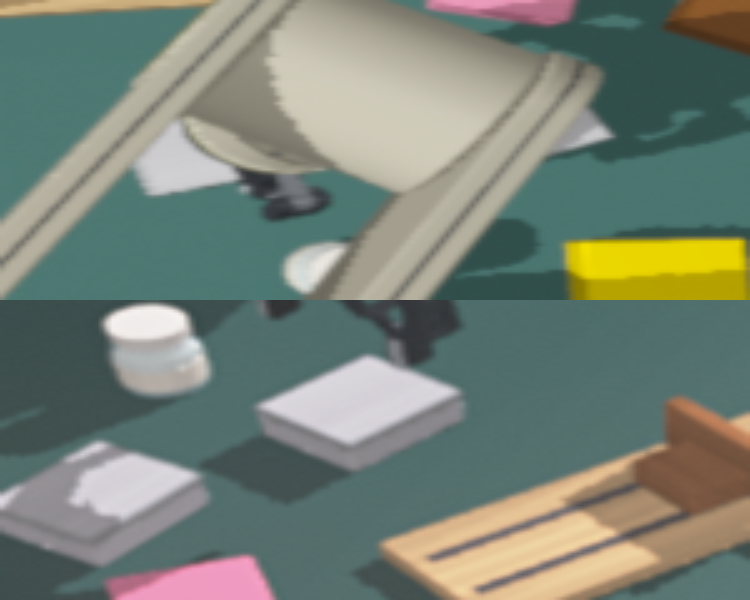

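Picture: the gripper hovers over the near tin (scene crop (360,410)), which sits as fitted. Descending.

play_rows --increments '[[1,[1.5,-2.5,5],-0.01],[1,[0,0,10],0],[1,[0,0,20],0],[1,[0,0,20],0],[1,[0,0,18],0],[1,[0,0,12],0],[1,[0,0,8],0],[1,[0,0,4],0],[1,[0,0,0],0],[1,[0,0,0],0]]'

```text
time: 19.02
tool_pos: [396.5, -174.6, 4.5]
tcp_rot: [180.0, 0.0, 108.3]
ft_force: [0.4, -0.0, 0.1]
finger_gap: 85.3
grip_force: 0.0
```

play_rows --increments '[[-1,[0,0,0],0],[-1,[0,0,0],0],[-1,[0,0,0],0],[-1,[0,0,0],0],[-1,[0,0,0],0],[-1,[0,0,0],0]]' --force 60

```text
time: 19.52
tool_pos: [397.4, -175.1, 5.5]
tcp_rot: [179.9, 0.1, 108.3]
ft_force: [-0.2, 0.2, 6.3]
finger_gap: 69.1
grip_force: 68.9
```

play_rows --increments '[[-1,[0,0,-5],0],[-1,[0,0,-12],0],[-1,[0,0,-20],0],[-1,[0,0,-25],0],[-1,[0,0,-25],0],[-1,[0,0,-20],0],[-1,[0,0,-10],0],[-1,[0,0,-3],0],[-1,[0,0,0],0],[-1,[0,0,0],0]]'

```text
time: 20.35
tool_pos: [395.6, -174.0, 123.0]
tcp_rot: [-179.9, -0.1, 108.3]
ft_force: [-0.9, 0.2, -2.5]
finger_gap: 69.1
grip_force: 68.7
```

Run:
```python
from h import *
R=np.load("R.npy");x,y=toW(R,(0,21));go(x,y,110,np.degrees(R[2])+90)
```

```text
turn 0.211 then tool shift x 158.0 y 178.0 z 13.0 at [ 395.6 -174.   123. ] [-1.799e+02 -1.000e-01  1.083e+02] [-0.9  0.2 -2.5] 69.1
```

play_rows --increments '[[-1,[0,0,0],0.1],[-1,[0,0,0],0.111],[-1,[8,9,0],0],[-1,[18,20,0],0],[-1,[24,28,0],0],[-1,[27,30,0],0],[-1,[27,30,0],0],[-1,[24,28,0],0],[-1,[18,20,0],0],[-1,[9,10,0],0],[-1,[3,3,0],0],[-1,[0,0,0],0]]'

```text
time: 21.35
tool_pos: [555.2, 2.4, 122.5]
tcp_rot: [-179.8, -0.0, 96.3]
ft_force: [-0.9, 0.0, -1.7]
finger_gap: 68.8
grip_force: 68.7
```

play_rows --increments '[[-1,[0,0,8],0],[-1,[0,0,16],0],[-1,[0,0,20],0],[-1,[0,0,20],0],[-1,[0,0,14],0],[-1,[0,0,7],0],[-1,[0,0,3],0],[-1,[0,0,0],0],[-1,[0,0,0],0],[-1,[0,0,0],0]]'

```text
time: 22.18
tool_pos: [557.0, 1.6, 37.6]
tcp_rot: [179.9, 0.0, 96.2]
ft_force: [0.4, 0.5, -1.6]
finger_gap: 69.0
grip_force: 68.7
```

Run:
```python
from h import *
np.set_printoptions(precision=2,suppress=True)
R=np.load("R.npy");x,y=toW(R,(0,21));go(x,y,22,np.degrees(R[2])+90)
p=sense()["tool_pos"];z=p[2]-4.5
print(toR(R,p))
t=snapshot("top");s=snapshot("scene")
for pic in(t,s):
    try:
        q,v,n=fit_tin([pic],p[:2],z);print(toR(R,q[:2]),q[2]-R[2],v,n)
    except Exception as e: print(e)
    for r in pinpoint("tin0",pic):
        w=W(pic,r["xyz"])
        if np.hypot(*(w-p)[:2])<60: print(round(r["p"],2),toR(R,w),w[2])
    for r in pinpoint("stop_r_face",pic): print("face",toR(R,W(pic,r["xyz"])),r["p"])
c=np.vstack([cv2.resize(np.asarray(t["color"])[140:240,200:350],(750,300)),cv2.resize(np.asarray(s["color"])[180:280,230:380],(750,300))])
cv2.imwrite("pics/c7.png",c[:,:,::-1])
```

```text
turn -0.000 then tool shift x 0.9 y -1.5 z 15.6 at [557.    1.6  37.6] [179.9   0.   96.2] [ 0.4  0.5 -1.6] 69.0
[ 1.51 20.07]
[-4.07 24.55] -0.0869960547444301 0.26758694648742676 1
0.62 [ 1.91 20.76] 31.702009818938905
face [  1.53 -23.08] 0.74
[-6.67  3.23] 0.9024063416519832 0.44836270809173584 1
0.81 [ 0.01 22.64] 30.43808416016134
face [ -2.16 -26.34] 0.57
```

View pics/c7.png

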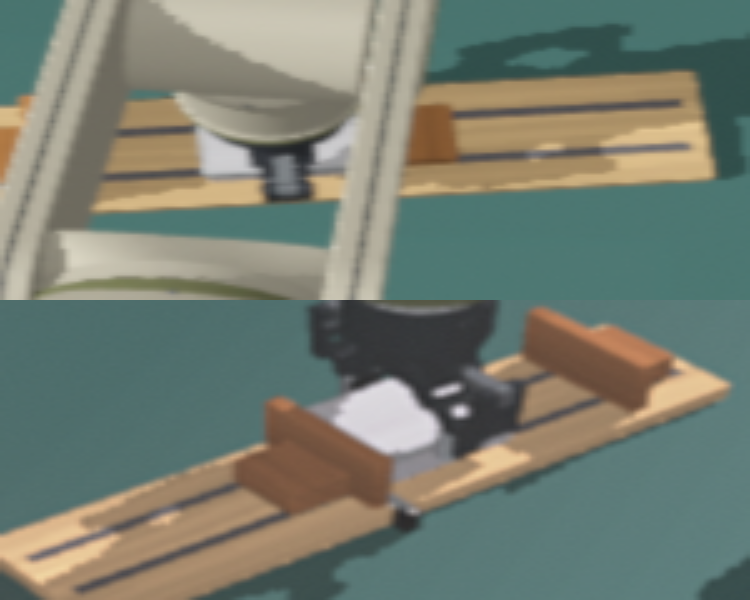

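Picture: the tin hovers just left of the stop (scene crop (390,420)) with free space around it. Lowering.

play_rows --increments '[[-1,[-1,-1.5,3],0],[-1,[0,0,4],0],[-1,[0,0,3],0],[-1,[0,0,2],0],[-1,[0,0,1],0],[-1,[0,0,0.5],0],[-1,[0,0,0],0],[-1,[0,0,0],0]]'

```text
time: 23.25
tool_pos: [554.6, 0.8, 23.6]
tcp_rot: [-180.0, 0.0, 96.3]
ft_force: [-7.0, 0.3, 8.6]
finger_gap: 68.6
grip_force: 69.9
```

play_rows --increments '[[1,[0,0,0],0],[1,[0,0,0],0],[1,[0,0,0],0],[1,[0,0,0],0],[1,[0,0,-8],0],[1,[0,0,-16],0],[1,[0,0,-25],0],[1,[0,0,-30],0],[1,[0,0,-30],0],[1,[0,0,-25],0],[1,[0,0,-10],0],[1,[0,0,0],0]]'

```text
time: 24.25
tool_pos: [556.9, 0.6, 170.8]
tcp_rot: [179.6, 0.1, 96.2]
ft_force: [0.0, -1.3, 0.3]
finger_gap: 85.7
grip_force: 0.0
```

```bash
python3 -c "
from h import *
go(418.5,-334.5,100,114.5)"
```

```text
turn -0.319 then tool shift x -247.5 y -264.9 z 70.8 at [556.9   0.6 170.8] [1.796e+02 1.000e-01 9.620e+01] [ 0.  -1.3  0.3] 85.7
```

play_rows --increments '[[1,[0,0,0],-0.1],[1,[0,0,0],-0.11],[1,[0,0,0],-0.109],[1,[-8,-8,0],0],[1,[-18,-19,0],0],[1,[-25,-27,0],0],[1,[-28,-30,0],0],[1,[-28,-30,0],0],[1,[-28,-30,0],0],[1,[-28,-30,5],0],[1,[-28,-30,10],0],[1,[-25,-28,15],0]]'

```text
time: 25.25
tool_pos: [432.0, -294.2, 136.8]
tcp_rot: [180.0, 0.1, 114.3]
ft_force: [1.2, -1.3, 0.5]
finger_gap: 85.4
grip_force: 0.0
```

play_rows --increments '[[1,[-18,-20,20],0],[1,[-9,-9,12],0],[1,[-4,-4,8],0],[1,[0,0,0],0],[1,[0,0,0],0],[1,[0,0,0],0]]'

```text
time: 25.75
tool_pos: [417.3, -332.6, 97.6]
tcp_rot: [180.0, 0.0, 114.6]
ft_force: [0.4, -0.4, 0.5]
finger_gap: 85.4
grip_force: 0.0
```

Run:
```python
from h import *
np.set_printoptions(precision=2,suppress=True)
R=np.load("R.npy")
t=snapshot("top");s=snapshot("scene")
print("tin2",fit_tin([s],(418.5,-334.5)), [W(s,r["xyz"]) for r in pinpoint("tin0",s)])
for pic in(t,s):
    try:
        q,v,n=fit_tin([pic],toW(R,(0,20)),18);print(toR(R,q[:2]),q[2]-R[2],v,n)
    except Exception as e: print(e)
    for r in pinpoint("tin0",pic):
        w=W(pic,r["xyz"])
        if np.hypot(*(toR(R,w)-[0,20]))<40: print("net",round(r["p"],2),toR(R,w),w[2])
    for r in pinpoint("stop_r_face",pic): print("face",toR(R,W(pic,r["xyz"])),r["p"])
c=np.vstack([cv2.resize(np.asarray(t["color"])[140:240,200:350],(750,300)),cv2.resize(np.asarray(s["color"])[180:280,230:380],(750,300))])
cv2.imwrite("pics/c8.png",c[:,:,::-1])
go(418.5,-334.5,4,114.5)
```

```text
tin2 (array([ 418.4 , -335.06,    0.4 ]), np.float64(0.8959764242172241), 1) [array([ 422.19, -335.43,   -1.59]), array([555.11,  -3.46,  17.45]), array([408.69, 344.91,   2.01]), array([ 281.3 , -409.15,    1.37]), array([ 521.33, -485.68,    0.18]), array([ 554.77, -342.24,    1.92])]
[ 0.42 23.23] -0.01370873339574294 0.9223203063011169 1
net 0.61 [ 5.14 21.73] 19.00925807217618
face [  1.96 -24.04] 0.95
[-3.07 30.22] 1.3619505331204689 0.7317173480987549 1
net 0.76 [-0.92 15.26] 17.44615183905819
face [  0.06 -25.91] 0.78
face [-108.06  373.61] 0.59
turn 0.001 then tool shift x -1.9 y 1.4 z 93.1 at [ 416.5 -333.3   97.1] [180.    0.  114.5] [-0.3  0.6 -0.9] 85.2
```

View pics/c8.png

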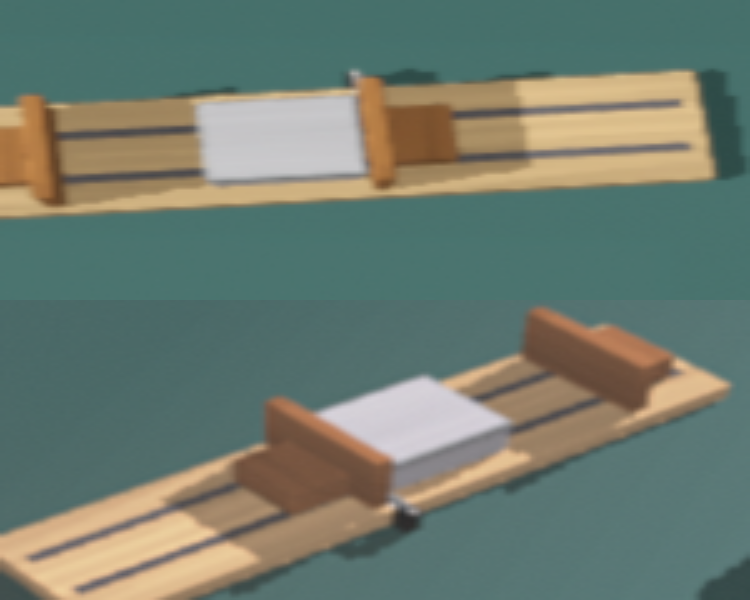

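Run:
```python
from h import *
np.set_printoptions(precision=2,suppress=True)
R=np.load("R.npy");t=snapshot("top")
P=lambda u,v,z:toR(R,ray(t,u,v,z))
print("plate",P(271.2,168,78),"line",P(271.3,171,18),P(270.5,165,28))
c=lambda u,v:(200+u/5-.4,140+v/3-.33,56)
for k in((197,105),(357,97),(365,173),(205,182)): print("corner",P(*c(*k)))
g=np.asarray(t["color"]).astype(int);d=g[:,:,0]-g[:,:,2]
for r in(176,182,188,194): print(r,d[r,234:246],d[r,266:282])
print([np.round(px(t,[*toW(R,(x,y)),z]),1) for x,y,z in((0,-24.5,78),(0,-20,56),(0,64,56))])
```

```text
plate [ 38.83 -22.76] line [ 45.03 -23.97] [ 59.48 -23.04]
corner [33.66 62.95]
corner [ 33.4  -21.87]
corner [-34.79 -19.89]
corner [-35.26  64.26]
176 [65 66 66 65 55 13  0 -2 -1 -1 -2 -2] [ -3  -2  -1  -1  -1  17  93 116 112 110  98  84  80  76  77  77]
182 [15 11 10  6  4 -1 -2 -1 -1 -2 -1 -2] [ -1  -1   0  -1  -1   5  50 101 113 112 110  94  78  79  80  79]
188 [65 64 64 64 64 50 12 -1 -2 -1 -1 -1] [ -2  -2  -1  -2  -2  -1  13  86 114 112 111 104  89  82  80  81]
194 [66 67 67 67 66 60 31  9  0 -1 -1 -2] [ -2  -1  -2  -1  -1  -1  -1  21  93 111 109 108  93  69  62  62]
[array([273.2, 182.5]), array([271.4, 184.4]), array([239.6, 187.2])]
```

Picture: the tin is flat, square and right against the stop (centre ≈43 mm from the face), and the tab is on the mark. Now the second tin.

play_rows --increments '[[1,[-1.5,1,5],0],[1,[0,0,10],0],[1,[0,0,20],0],[1,[0,0,20],0],[1,[0,0,18],0],[1,[0,0,12],0],[1,[0,0,6],0],[1,[0,0,2],0],[1,[0,0,0],0],[1,[0,0,0],0]]'

```text
time: 27.13
tool_pos: [418.4, -334.9, 4.8]
tcp_rot: [180.0, 0.1, 114.5]
ft_force: [-0.6, -0.0, 0.4]
finger_gap: 85.4
grip_force: 0.0
```

play_rows --increments '[[-1,[0,0,0],0],[-1,[0,0,0],0],[-1,[0,0,0],0],[-1,[0,0,0],0],[-1,[0,0,0],0],[-1,[0,0,0],0]]' --force 60

```text
time: 27.63
tool_pos: [418.8, -335.3, 5.5]
tcp_rot: [179.9, 0.1, 114.5]
ft_force: [-1.0, 1.0, 4.9]
finger_gap: 68.6
grip_force: 69.1
```

play_rows --increments '[[-1,[0,0,-5],0],[-1,[0,0,-12],0],[-1,[0,0,-20],0],[-1,[0,0,-25],0],[-1,[0,0,-25],0],[-1,[0,0,-25],0],[-1,[0,0,-20],0],[-1,[0,0,-10],0],[-1,[0,0,-3],0],[-1,[0,0,0],0],[-1,[0,0,0],0]]'

```text
time: 28.55
tool_pos: [417.3, -333.8, 147.7]
tcp_rot: [-180.0, -0.1, 114.5]
ft_force: [-0.1, 1.2, -2.5]
finger_gap: 69.1
grip_force: 68.3
```

Run:
```python
from h import *
R=np.load("R.npy");go(555.4,1.0,150,96.25)
```

```text
turn 0.319 then tool shift x 317.8 y 173.7 z -2.3 at [ 417.3 -333.8  147.7] [-1.800e+02 -1.000e-01  1.145e+02] [-0.1  1.2 -2.5] 69.1
```

play_rows --increments '[[-1,[0,0,0],0.1],[-1,[0,0,0],0.11],[-1,[0,0,0],0.109],[-1,[12,7,0],0],[-1,[24,13,0],0],[-1,[32,17,0],0],[-1,[34,19,0],0],[-1,[34,19,0],0],[-1,[34,19,0],0],[-1,[34,19,0],0],[-1,[34,19,0],0],[-1,[32,17,0],0]]'

```text
time: 29.55
tool_pos: [536.1, -46.7, 147.3]
tcp_rot: [-179.9, -0.1, 96.4]
ft_force: [0.6, -1.3, -1.8]
finger_gap: 69.1
grip_force: 68.3
```

play_rows --increments '[[-1,[26,13,0],0],[-1,[14,8,0],0],[-1,[6,4,0],0],[-1,[2,0,0],0],[-1,[0,0,10],0],[-1,[0,0,20],0],[-1,[0,0,20],0],[-1,[0,0,14],0],[-1,[0,0,7],0],[-1,[0,0,0],0],[-1,[0,0,0],0],[-1,[0,0,0],0]]'

```text
time: 30.55
tool_pos: [556.9, 0.1, 79.0]
tcp_rot: [179.9, 0.0, 96.2]
ft_force: [-0.3, -0.4, -2.1]
finger_gap: 69.4
grip_force: 68.4
```

```bash
cat >> h.py <<'E'
def held(x,y,z,off=5.):
    np.set_printoptions(precision=2,suppress=True)
    R=np.load("R.npy");p=sense()["tool_pos"];go(x,y,z,96.25);print("tcp",toR(R,p))
    for n in("top","scene"):
        pic=snapshot(n)
        for r in pinpoint("tin0",pic):
            w=W(pic,r["xyz"])
            if np.hypot(*(w-p)[:2])<40: print(n,round(r["p"],2),toR(R,w),w[2])
E
python3 -c "
from h import *
held(555.4,1.0,61.5)"
```

```text
turn -0.001 then tool shift x 1.1 y -1.4 z 17.5 at [556.9   0.1  79. ] [179.9   0.   96.2] [-0.3 -0.4 -2.1] 69.4
tcp [ 1.25 18.56]
top 0.71 [ 6.44 20.77] 71.59903919267526
top 0.58 [ 1.31 21.65] 22.56605275505376
top 0.48 [  1.03 -20.48] 19.05260892266915
scene 0.95 [ 6.09 18.53] 72.31729269229481
scene 0.67 [-0.59 17.53] 17.254295264490224
```

play_rows --increments '[[-1,[1,-1.5,3],0],[-1,[0,0,5],0],[-1,[0,0,4],0],[-1,[0,0,2],0],[-1,[0,0,1.5],0],[-1,[0,0,1],0],[-1,[0,0,0.5],0],[-1,[0,0,0],0],[-1,[0,0,0],0]]'

```text
time: 31.5
tool_pos: [554.8, 1.6, 61.5]
tcp_rot: [180.0, 0.0, 96.3]
ft_force: [-3.7, 1.1, 5.7]
finger_gap: 69.1
grip_force: 69.0
```

play_rows --increments '[[1,[0,0,0],0],[1,[0,0,0],0],[1,[0,0,0],0],[1,[0,0,0],0],[1,[0,0,-8],0],[1,[0,0,-16],0],[1,[0,0,-25],0],[1,[0,0,-30],0],[1,[0,0,-25],0],[1,[0,0,-10],0],[1,[0,0,0],0],[1,[0,0,0],0]]'

```text
time: 32.5
tool_pos: [554.9, 1.5, 175.0]
tcp_rot: [179.9, 0.0, 96.2]
ft_force: [0.8, 0.3, -0.8]
finger_gap: 85.6
grip_force: 0.0
```

```bash
python3 -c "
from h import *
go(406.5,345.5,100,108)"
```

```text
turn -0.205 then tool shift x 373.0 y -34.8 z 75.0 at [554.9   1.5 175. ] [179.9   0.   96.2] [ 0.8  0.3 -0.8] 85.6
```

play_rows --increments '[[1,[0,0,0],-0.1],[1,[0,0,0],-0.105],[1,[12,-1,0],0],[1,[24,-2,0],0],[1,[34,-3,0],0],[1,[37,-4,0],0],[1,[37,-4,0],0],[1,[37,-4,0],0],[1,[37,-4,0],0],[1,[37,-4,5],0],[1,[37,-4,10],0],[1,[34,-3,15],0]]'

```text
time: 33.5
tool_pos: [420.6, 303.7, 144.4]
tcp_rot: [180.0, -0.0, 107.8]
ft_force: [0.6, 0.2, 0.0]
finger_gap: 85.5
grip_force: 0.0
```

play_rows --increments '[[1,[26,-2,20],0],[1,[14,0,15],0],[1,[6,0,8],0],[1,[0,0,2],0],[1,[0,0,0],0],[1,[0,0,0],0]]'

```text
time: 34.0
tool_pos: [406.9, 343.8, 100.3]
tcp_rot: [180.0, 0.0, 107.9]
ft_force: [0.8, 0.1, 0.4]
finger_gap: 85.6
grip_force: 0.0
```

Run:
```python
from h import *
np.set_printoptions(precision=2,suppress=True)
R=np.load("R.npy")
t=snapshot("top");s=snapshot("scene")
print([W(s,r["xyz"]) for r in pinpoint("tin0",s)])
try: print("tin3",fit_tin([s],(406.5,345.5)))
except Exception as e: print(e)
g=np.asarray(t["color"]).astype(int);d=g[:,:,0]-g[:,:,2]
for r in(176,182,188): print(r,d[r,230:246],d[r,266:280])
c=np.vstack([cv2.resize(np.asarray(t["color"])[140:240,200:350],(750,300)),cv2.resize(np.asarray(s["color"])[165:265,260:410],(750,300))])
cv2.imwrite("pics/c9.png",c[:,:,::-1])
go(406.5,345.5,4,108)
print([np.round(px(t,[*toW(R,(x,y)),94]),1) for x,y in((-35,-20),(-35,64),(35,64),(35,-20))])
```

```text
[array([ 555.24, -342.19,    1.15]), array([409.1 , 341.5 ,   1.81]), array([553.73,  -1.76,  20.21]), array([ 281.89, -409.62,    2.45]), array([558.42,   2.74,  53.1 ])]
tin3 (array([405.34, 344.55,   0.35]), np.float64(0.8946036696434021), 1)
176 [67 68 68 68 69 68 65 40  8 -1 -2 -1 -2 -2 -1 -1] [-2 -1 -1 -1 -1 13 62 86 89 90 88 87 84 82]
182 [34 28 22 20 16 11 11  5 -2 -2 -1 -2 -1 -1  0 -2] [ 0 -1  0 -1  0  7 31 74 88 89 89 82 81 83]
188 [67 67 68 68 68 67 68 67 48 10  0  0 -1 -1 -2 -2] [-2 -2 -1 -1 -1  0 16 57 83 89 89 90 88 86]
turn -0.002 then tool shift x 1.6 y -0.6 z 97.0 at [407.5 344.2 101. ] [179.9  -0.  107.9] [-0.6 -0.1  0.7] 85.2
[array([272.8, 194.8]), array([239.8, 197.7]), array([237.6, 170.9]), array([270.3, 168.1])]
```

View pics/c9.png

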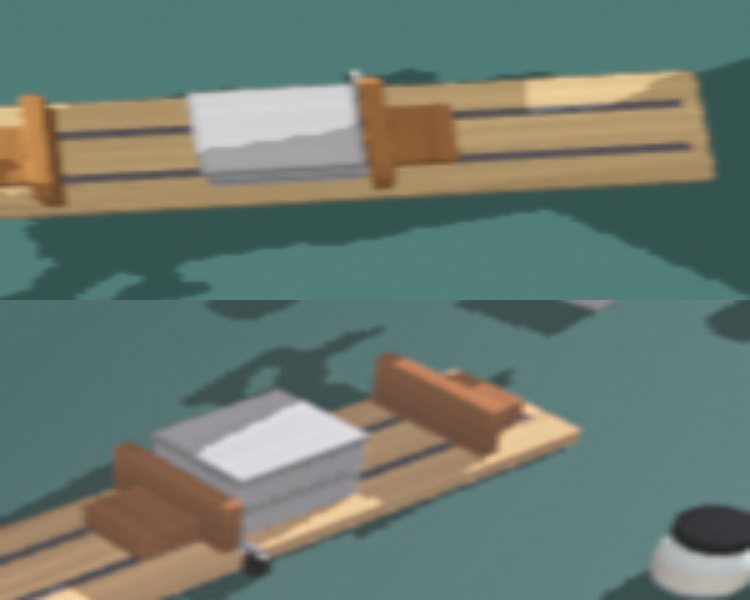

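Picture: two tins are stacked square beside the stop. The third tin is under the gripper.

play_rows --increments '[[1,[0.5,-0.5,5],-0.005],[1,[0,0,10],0],[1,[0,0,20],0],[1,[0,0,20],0],[1,[0,0,18],0],[1,[0,0,12],0],[1,[0,0,8],0],[1,[0,0,3],0],[1,[0,0,0],0],[1,[0,0,0],0]]'

```text
time: 35.03
tool_pos: [406.3, 345.2, 4.6]
tcp_rot: [179.9, -0.0, 108.3]
ft_force: [-0.5, -0.4, -0.6]
finger_gap: 85.4
grip_force: 0.0
```

play_rows --increments '[[-1,[0,0,0],0],[-1,[0,0,0],0],[-1,[0,0,0],0],[-1,[0,0,0],0],[-1,[0,0,0],0],[-1,[0,0,0],0]]' --force 60

```text
time: 35.53
tool_pos: [406.9, 345.6, 5.5]
tcp_rot: [179.9, -0.0, 108.3]
ft_force: [-0.2, -1.3, 6.5]
finger_gap: 68.6
grip_force: 69.1
```

play_rows --increments '[[-1,[0,0,-5],0],[-1,[0,0,-12],0],[-1,[0,0,-20],0],[-1,[0,0,-30],0],[-1,[0,0,-30],0],[-1,[0,0,-30],0],[-1,[0,0,-30],0],[-1,[0,0,-20],0],[-1,[0,0,-8],0],[-1,[0,0,0],0],[-1,[0,0,0],0]]'

```text
time: 36.45
tool_pos: [405.6, 344.6, 188.4]
tcp_rot: [-180.0, 0.0, 108.3]
ft_force: [0.6, 0.7, -2.3]
finger_gap: 68.7
grip_force: 68.7
```

```bash
python3 -c "
from h import *
go(555.0,1.0,190,96.25)"
```

```text
turn 0.210 then tool shift x -357.9 y 111.1 z -1.6 at [405.6 344.6 188.4] [-180.     0.   108.3] [ 0.6  0.7 -2.3] 68.7
```

play_rows --increments '[[-1,[0,0,0],0.1],[-1,[0,0,0],0.11],[-1,[-12,4,0],0],[-1,[-24,7,0],0],[-1,[-34,10,0],0],[-1,[-37,12,0],0],[-1,[-37,12,0],0],[-1,[-37,12,0],0],[-1,[-37,12,0],0],[-1,[-37,12,0],0],[-1,[-34,10,0],0],[-1,[-30,9,0],0]]'

```text
time: 37.45
tool_pos: [539.2, 35.4, 186.7]
tcp_rot: [-179.8, 0.0, 96.4]
ft_force: [0.5, 0.1, -2.2]
finger_gap: 69.0
grip_force: 68.5
```

play_rows --increments '[[-1,[-22,7,0],0],[-1,[-12,3,0],0],[-1,[-5,1,0],0],[-1,[0,0,0],0],[-1,[0,0,10],0],[-1,[0,0,20],0],[-1,[0,0,20],0],[-1,[0,0,14],0],[-1,[0,0,7],0],[-1,[0,0,0],0],[-1,[0,0,0],0],[-1,[0,0,0],0]]'

```text
time: 38.45
tool_pos: [555.7, 1.5, 119.0]
tcp_rot: [179.9, 0.0, 96.3]
ft_force: [0.9, 0.7, -1.4]
finger_gap: 69.1
grip_force: 68.5
```

```bash
python3 -c "
from h import *
held(555,1.0,99.5)"
```

```text
turn 0.001 then tool shift x -0.5 y -0.8 z 19.5 at [555.7   1.5 119. ] [179.9   0.   96.3] [ 0.9  0.7 -1.4] 69.1
tcp [ 0.23 20.16]
top 0.72 [ 0.4  20.59] 112.58706058221674
top 0.53 [ 0.49 20.56] 57.1074112943445
scene 0.87 [ 2.23 22.12] 58.29335939883072
scene 0.8 [ 3.31 18.37] 115.00072152377209
scene 0.71 [-1.08 16.77] 17.193483797577983
```

play_rows --increments '[[-1,[1,-0.5,4],0],[-1,[0,0,5],0],[-1,[0,0,4],0],[-1,[0,0,2.5],0],[-1,[0,0,1.5],0],[-1,[0,0,1],0],[-1,[0,0,0.5],0],[-1,[0,0,0],0],[-1,[0,0,0],0]]'

```text
time: 39.4
tool_pos: [554.7, 1.9, 99.5]
tcp_rot: [180.0, 0.0, 96.2]
ft_force: [0.3, -0.6, -2.1]
finger_gap: 69.0
grip_force: 68.5
```

play_rows --increments '[[-1,[0,0,0.7],0],[-1,[0,0,0.5],0],[-1,[0,0,0],0],[-1,[0,0,0],0]]'

```text
time: 39.73
tool_pos: [554.8, 1.9, 99.5]
tcp_rot: [180.0, 0.0, 96.2]
ft_force: [-4.6, 0.7, 7.1]
finger_gap: 68.9
grip_force: 69.7
```

Contact. Release and rise, then close fingers and move toward the left stop.

play_rows --increments '[[1,[0,0,0],0],[1,[0,0,0],0],[1,[0,0,0],0],[1,[0,0,0],0],[1,[0,0,-8],0],[1,[0,0,-16],0],[1,[0,0,-25],0],[1,[0,0,-25],0],[1,[0,0,-15],0],[1,[0,0,-5],0],[1,[0,0,0],0]]'

```text
time: 40.65
tool_pos: [555.7, 1.9, 194.5]
tcp_rot: [179.8, 0.0, 96.2]
ft_force: [-0.2, 0.5, 0.2]
finger_gap: 85.6
grip_force: 0.0
```

```bash
python3 -c "
from h import *
R=np.load('R.npy');x,y=toW(R,(0,225));go(x,y,190,96.25)"
```

```text
turn -0.000 then tool shift x 204.5 y -0.2 z 4.5 at [555.7   1.9 194.5] [179.8   0.   96.2] [-0.2  0.5  0.2] 85.6
```

play_rows --increments '[[-1,[10,0,0],0],[-1,[22,0,0],0],[-1,[32,0,0],0],[-1,[36,0,0],0],[-1,[36,0,0],0],[-1,[32,0,0],0],[-1,[22,0,0],0],[-1,[12,0,0],0],[-1,[4,0,0],0],[-1,[0,0,0],0],[-1,[0,0,0],0]]'

```text
time: 41.57
tool_pos: [531.9, 205.9, 191.5]
tcp_rot: [-179.9, 0.0, 96.2]
ft_force: [0.3, -1.1, 0.6]
finger_gap: -0.1
grip_force: 0.0
```

Run:
```python
from h import *
np.set_printoptions(precision=2,suppress=True)
R=np.load("R.npy");x,y=toW(R,(0,225));go(x,y,26,96.25)
t=snapshot("top");s=snapshot("scene")
for pic in(t,s):
  for q in("stop_r_face","stop_l_face","tin0"):
    for r in pinpoint(q,pic):
        w=W(pic,r["xyz"]);v=toR(R,w)
        if abs(v[0])<40 and abs(v[1])<200: print(q,round(r["p"],2),v,w[2])
g=np.asarray(t["color"]).astype(int);d=g[:,:,0]-g[:,:,2]
for r in(176,182,188): print(r,d[r,230:246],d[r,266:280])
c=np.vstack([cv2.resize(np.asarray(t["color"])[140:240,170:320],(750,300)),cv2.resize(np.asarray(s["color"])[165:265,260:410],(750,300))])
cv2.imwrite("pics/c10.png",c[:,:,::-1])
```

```text
turn -0.000 then tool shift x -0.9 y 1.2 z 165.5 at [531.9 205.9 191.5] [-179.9    0.    96.2] [ 0.3 -1.1  0.6] -0.1
stop_r_face 0.59 [  1.58 -21.31] 20.27887653247444
stop_l_face 0.96 [  2.33 139.4 ] 18.129043905671324
tin0 0.84 [-0.7  19.34] 93.9236826101046
tin0 0.4 [ 4.64 23.56] 55.73227818630812
stop_r_face 0.89 [ -0.04 -25.03] 22.705342644030907
stop_l_face 0.89 [  1.4  135.23] 15.150712446129432
tin0 0.7 [-1.51 18.39] 18.98510963383717
tin0 0.66 [ 0.39 16.74] 95.10942230659259
tin0 0.66 [ 3.87 21.98] 57.123456253545555
176 [65 65 66 65 65 65 62 33  6 -1 -1 -1 -1 -2 -2 -1] [-1 -1 -1 -1 -2  6 41 78 83 85 83 83 80 78]
182 [32 26 21 20 15  9  9  3 -2 -1 -1  0 -1 -2 -3 -2] [-1 -1 -1 -1 -1 -1  7 58 82 85 83 77 77 79]
188 [65 65 64 66 66 66 65 61 29  2 -1 -2 -1 -1 -2 -1] [-2 -2 -2 -2 -1 -1  3 33 75 84 85 85 82 81]
```

View pics/c10.png

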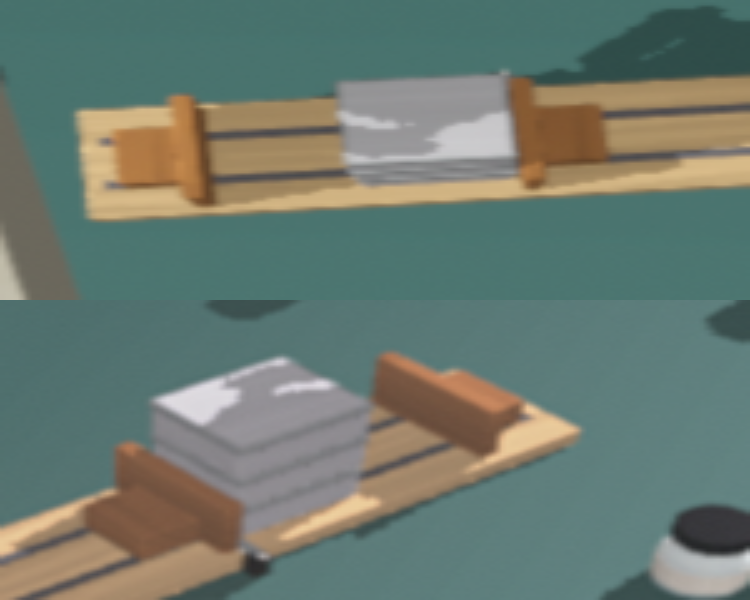

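Picture: three tins form one square column against the stop. Now closing the left stop.

play_rows --increments '[[-1,[0,1,10],0],[-1,[0,0,22],0],[-1,[0,0,30],0],[-1,[0,0,30],0],[-1,[0,0,30],0],[-1,[0,0,22],0],[-1,[0,0,12],0],[-1,[0,0,6],0],[-1,[0,0,3],0],[-1,[0,0,0],0],[-1,[0,0,0],0],[-1,[0,0,0],0]]'

```text
time: 42.97
tool_pos: [534.5, 207.3, 29.0]
tcp_rot: [179.8, -0.0, 96.2]
ft_force: [-0.4, -0.2, -0.7]
finger_gap: 0.3
grip_force: 0.0
```

Run:
```python
from h import *
np.set_printoptions(precision=2,suppress=True)
R=np.load("R.npy");x,y=toW(R,(0,130));go(x,y,26,96.25);print(toR(R,sense()["tool_pos"]))
t=snapshot("top");P=lambda u,v,z:toR(R,ray(t,u,v,z))
for v,a,b in((176,237.2,237.1),(188,238.3,237.7)): print(P(a,v,94),P(b,v,132))
```

```text
turn -0.000 then tool shift x -97.0 y -1.5 z 3.0 at [534.5 207.3  29. ] [179.8  -0.   96.2] [-0.4 -0.2 -0.7] 0.3
[  1.44 226.97]
[21.69 66.12] [12.9  64.54]
[-9.71 65.81] [-17.35  65.45]
```

play_rows --increments '[[-1,[-5,-1,2],0],[-1,[-10,0,0],0],[-1,[-8,0,0],0],[-1,[-7,0,0],0],[-1,[-7,0,0],0],[-1,[-7,0,0],0],[-1,[-7,0,0],0],[-1,[-7,0,0],0],[-1,[-7,0,0],0],[-1,[-7,0,0],0],[-1,[-7,0,0],0],[-1,[-7,0,0],0]]'

```text
time: 44.02
tool_pos: [541.3, 122.4, 25.4]
tcp_rot: [180.0, -0.2, 96.2]
ft_force: [-0.5, 11.9, 0.3]
finger_gap: 0.0
grip_force: 5.8
```

play_rows --increments '[[-1,[-3,0,0],0],[-1,[-2,0,0],0],[-1,[-2,0,0],0],[-1,[0,0,0],0],[-1,[0,0,0],0],[-1,[0,0,0],0]]'

```text
time: 44.52
tool_pos: [542.2, 114.8, 25.4]
tcp_rot: [180.0, -0.1, 96.2]
ft_force: [-0.5, 7.3, 0.9]
finger_gap: -0.0
grip_force: 3.5
```

```bash
cat >> h.py <<'E'
def lsee(n):
    np.set_printoptions(precision=2,suppress=True)
    R=np.load("R.npy");print("tcp",toR(R,sense()["tool_pos"]),sense()["ft_force"])
    t=snapshot("top");s=snapshot("scene")
    for pic in(t,s):
      for q in("stop_r_face","stop_l_face"):
        for r in pinpoint(q,pic):
            v=toR(R,W(pic,r["xyz"]))
            if abs(v[0])<40 and abs(v[1])<200: print(q,round(r["p"],2),v)
    c=np.vstack([cv2.resize(np.asarray(t["color"])[150:220,200:300],(700,300)),cv2.resize(np.asarray(s["color"])[180:250,280:380],(700,300))])
    cv2.imwrite(f"pics/{n}.png",c[:,:,::-1])
E
python3 -c "
from h import *
lsee('c11')"
```

```text
tcp [ -0.95 134.2 ] [-0.52  7.33  0.9 ]
stop_r_face 0.9 [  2.87 -21.97]
stop_r_face 0.37 [ 3.9  16.76]
stop_l_face 0.68 [ 5.11 76.76]
stop_r_face 0.74 [  0.22 -25.9 ]
stop_l_face 0.81 [ 1.13 70.67]
```

View pics/c11.png

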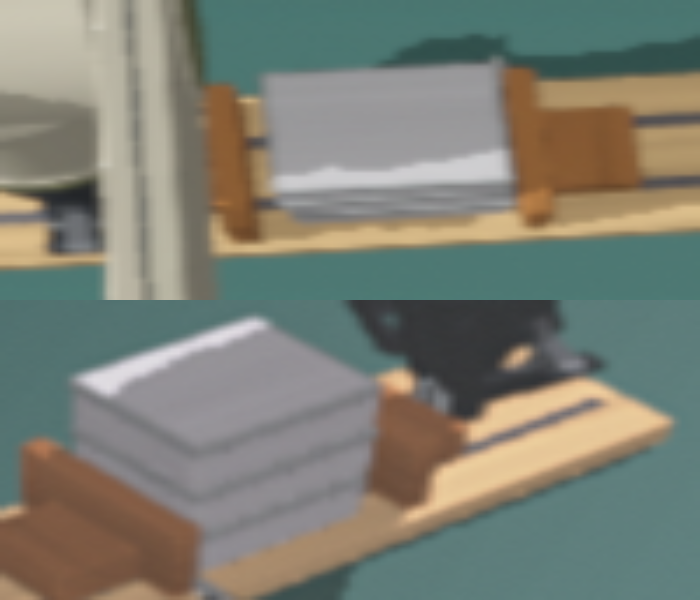

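Picture: the column is square and the left stop is about 12 mm from it (separation ≈98 mm). Pushing 8 mm more.

play_rows --increments '[[-1,[-2,0,0],0],[-1,[-2,0,0],0],[-1,[-2,0,0],0],[-1,[-1,0,0],0],[-1,[-1,0,0],0],[-1,[-0.5,0,0],0],[-1,[0,0,0],0],[-1,[0,0,0],0],[-1,[0,0,0],0]]'

```text
time: 45.57
tool_pos: [543.0, 106.6, 25.4]
tcp_rot: [180.0, -0.1, 96.2]
ft_force: [-0.9, 8.1, 0.0]
finger_gap: 0.3
grip_force: 4.1
```

```bash
python3 -c "
from h import *
lsee('c12')"
```

```text
tcp [ -0.96 126.02] [-0.92  8.13  0.03]
stop_r_face 0.61 [  1.2 -21.1]
stop_l_face 0.62 [ 3.08 68.92]
stop_l_face 0.6 [1.55 2.78]
stop_r_face 0.77 [ -2.19 -22.91]
stop_l_face 0.75 [ 2.06 62.08]
```

play_rows --increments '[[-1,[4,0,0],0],[-1,[12,0,0],0],[-1,[24,0,0],0],[-1,[30,0,0],0],[-1,[30,0,0],0],[-1,[30,0,-5],0],[-1,[20,0,-10],0],[-1,[8,0,-20],0],[-1,[0,0,-20],0],[-1,[0,0,-8],0],[-1,[0,0,0],0],[-1,[0,0,0],0]]'

```text
time: 46.87
tool_pos: [526.2, 262.8, 88.2]
tcp_rot: [180.0, -0.0, 96.2]
ft_force: [-0.5, -0.3, -0.1]
finger_gap: 0.3
grip_force: 0.0
```

Run:
```python
from h import *
lsee('c13')
R=np.load("R.npy");t=snapshot("top")
g=np.asarray(t["color"]).astype(int);d=g[:,:,0]-g[:,:,2]
for r in(176,182,188): print(r,d[r,226:246],d[r,266:280])
for pic in(t,snapshot("scene")):
    for q,y0 in(("stop_r",-45),("stop_l",90)):
        m,dd=masks_at(q,pic,[*toW(R,(0,y0)),40])
        f=(lambda p:rk([*R[:3],p[0],0])[1:3]) if q=="stop_r" else (lambda p:rk([*R[:3],0,p[0]])[3:5])
        print(q,dd,fit([(pic,m)],f,[[-24. if q=="stop_r" else 67.]],[4]))
```

```text
tcp [ -0.76 283.06] [-0.46 -0.31 -0.09]
stop_r_face 0.85 [  2.46 -23.48]
stop_l_face 0.57 [ 4.33 70.02]
stop_r_face 0.77 [ -0.34 -23.96]
stop_l_face 0.54 [ 3.01 61.73]
176 [66 66 65 66 66 67 74 83 85 86 73 29  3 -1 -1 -2 -1 -2 -1 -1] [-1 -1 -1 -1 -2  3 40 79 85 87 86 84 82 79]
182 [81 81 78 78 81 83 80 84 86 86 83 51  7 -1 -1 -1 -2 -2 -2 -2] [-1 -1 -1 -1 -1 -1  7 60 85 86 86 79 79 81]
188 [ 82  82  79  78  80  83  89 110 117 115 114  81  10  -1  -1  -1  -1  -1
  -1  -1] [-2 -1 -2 -2 -1 -1  3 34 77 86 86 86 85 83]
stop_r 1.2162527546952924 (array([-22.12]), np.float64(0.9043456315994263))
stop_l 0.6077723837322618 (array([70.25]), np.float64(0.8694179654121399))
stop_r 1.5129101042655593 (array([-25.75]), np.float64(0.8760005831718445))
stop_l 7.34450952088688 (array([66.06]), np.float64(0.29790765047073364))
```

View pics/c13.png

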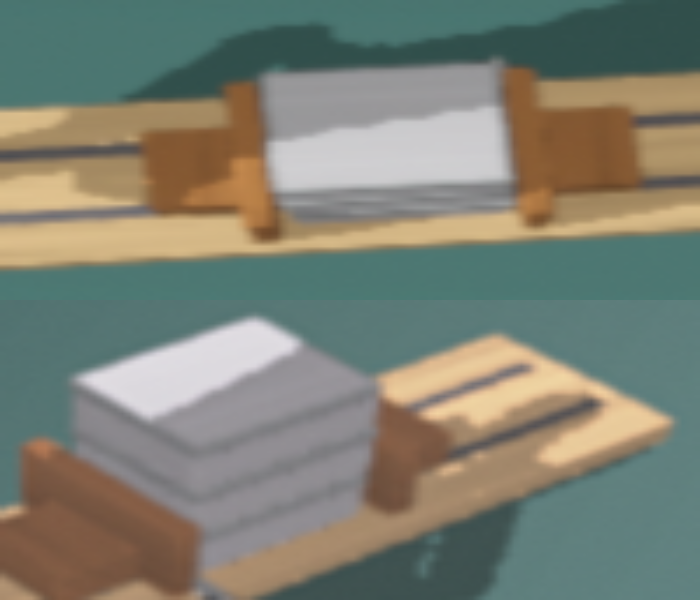

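Picture: the column is square and the left stop is a few mm off; separation ~91–92 mm. One more 2.5 mm tap for margin.

play_rows --increments '[[-1,[0,0,8],0],[-1,[-8,0,20],0],[-1,[-20,0,20],0],[-1,[-30,0,10],0],[-1,[-30,0,5],0],[-1,[-25,0,0],0],[-1,[-12,0,0],0],[-1,[-5,0,0],0],[-1,[0,0,0],0],[-1,[0,0,0],0],[-1,[0,0,0],0]]'

```text
time: 48.38
tool_pos: [540.2, 134.9, 25.5]
tcp_rot: [180.0, -0.0, 96.3]
ft_force: [0.4, 0.6, 0.1]
finger_gap: 0.0
grip_force: 0.0
```

```bash
python3 -c "
from h import *
R=np.load('R.npy');x,y=toW(R,(0,123.5));go(x,y,26,96.25)"
```

```text
turn 0.001 then tool shift x -30.9 y 0.7 z -0.5 at [540.2 134.9  25.5] [180.   -0.   96.3] [0.4 0.6 0.1] 0.0
```

play_rows --increments '[[-1,[-7,0,0],0],[-1,[-7,0,0],0],[-1,[-6,0,0],0],[-1,[-4,0,0],0],[-1,[-2,0,0],0],[-1,[-2,0,0],0],[-1,[-1,0,0],0],[-1,[-1,0,0],0],[-1,[-1,0,0],0],[-1,[0,0,0],0],[-1,[0,0,0],0],[-1,[0,0,0],0]]'

```text
time: 49.38
tool_pos: [543.3, 104.4, 25.3]
tcp_rot: [180.0, -0.1, 96.3]
ft_force: [-0.5, 8.1, -0.5]
finger_gap: -0.1
grip_force: 3.9
```

play_rows --increments '[[-1,[4,0,0],0],[-1,[12,0,0],0],[-1,[24,0,0],0],[-1,[30,0,0],0],[-1,[30,0,0],0],[-1,[30,0,-5],0],[-1,[20,0,-10],0],[-1,[8,0,-20],0],[-1,[0,0,-20],0],[-1,[0,0,-8],0],[-1,[0,0,0],0],[-1,[0,0,0],0]]'

```text
time: 50.38
tool_pos: [526.5, 260.0, 88.2]
tcp_rot: [180.0, -0.0, 96.2]
ft_force: [-0.2, 0.1, -1.0]
finger_gap: -0.2
grip_force: 0.0
```

Run:
```python
from h import *
lsee('c14')
R=np.load("R.npy");t=snapshot("top")
g=np.asarray(t["color"]).astype(int);d=g[:,:,0]-g[:,:,2]
for r in(165,168,176,182): print(r,d[r,226:246],d[r,266:280])
m,dd=masks_at("stop_l",t,[*toW(R,(0,90)),40]);print(fit([(t,m)],lambda p:rk([*R[:3],0,p[0]])[3:5],[[67.]],[4]))
m,dd=masks_at("stop_r",t,[*toW(R,(0,-45)),40]);print(fit([(t,m)],lambda p:rk([*R[:3],p[0],0])[1:3],[[-24.]],[4]))
```

```text
tcp [ -0.8  280.26] [-0.17  0.08 -0.98]
stop_r_face 0.95 [  0.02 -23.76]
stop_l_face 0.6 [-0.08 64.16]
stop_r_face 0.73 [ -0.94 -25.62]
stop_l_face 0.48 [ 0.3  62.54]
165 [-36 -31 -27 -27 -26 -25 -26 -27 -26 -26 -26 -25 -25 -28 -32 -30 -25 -24
 -22 -22] [ -2  -2  -3  -3  -2   1  10  15  13   3 -17 -25 -26 -27]
168 [-25 -26 -27 -26 -27 -25 -22 -14  -6  -2  -2  -2  -1  -1  -2  -1  -1  -2
  -2  -2] [-1 -1 -2 -2 -1 20 65 84 85 81 46 18 18 18]
176 [66 65 65 66 67 66 67 73 83 86 81 38  5 -1 -1 -2 -2 -1 -2  0] [ 0  0 -1 -1 -1  2 39 79 85 86 85 85 81 78]
182 [79 81 80 79 79 81 82 82 83 85 84 56 13  0  0 -1 -1 -2 -2 -2] [-1 -1 -1 -1 -2 -2  8 59 85 87 85 78 77 81]
(array([68.06]), np.float64(0.7846696972846985))
(array([-21.55]), np.float64(0.9015151262283325))
```

View pics/c14.png

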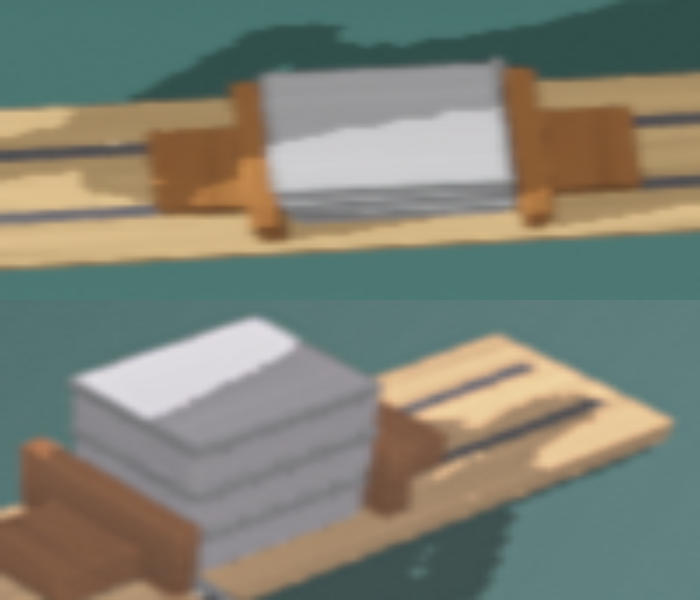

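The left stop is now ~89 mm from the right one and the column is undisturbed. The right stop is unchanged and the arm is clear, so I'm handing in.

```bash
python3 -c "
from bench import *
print(hand_in())"
```

```text
the job is handed in; nothing more can be done
None
```

I handed the job in, but no verdict came back. By my last camera measurements, the right stop is about 1 mm from its mark, the three tins are in a square column against it, and the left stop is closed to about 89 mm between inner faces.

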